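# Lay out the parts kit of one floodlight

### The job

Lay out the kit for one floodlight: put the driver, the LED module, the terminal box and the large reflector each on the black rubber pad cut to its shape, flat, centred and lined up with the pad. Stack the reflectors mouth up, the small one cupped inside the large one on the round pad. Leave everything standing still.

Things in the scene. Friction and masses are not known exactly. Their poses are not given: they have to be found in the camera images.
- driver: LED driver (power supply): loose aluminium box with black end caps and thin dark grooves on top, 88 long x 40 wide x 28 mm high, lying flat, about 0.2 kg. Origin at the centre of its underside; x along its length, y across, z up. Its two ends are alike.
- led_module: LED module: loose white slab with two half-round ends, 76 long x 48 wide x 10 mm thick (straight parallel sides 28 mm long in the middle, end radius 24), with a 38 x 38 mm frame 4 mm high and a yellow light patch on top; 14 mm high in all, about 0.07 kg. Origin at the centre of its underside; x along its length, y across (48 mm), z up. Its two ends are alike.
- terminal_box: Terminal box: loose square grey plastic box, 48 x 48 mm and 24 mm high (the lower 18 mm full width, above it a 44 x 44 mm lid with four screws), about 0.09 kg. Origin at the centre of its underside; x and y square to its sides, z up. All four sides are alike.
- large_reflector: Large reflector: loose domed aluminium bowl, standing mouth up. Outside 62 mm across and straight-sided from 18 mm height to its rim at 32 mm; below that it curves in to a flat foot 34 mm across. Wall 3 mm, so 56 mm inside; inner floor 4 mm above the underside. About 0.07 kg. Origin at the centre of its underside, z up through the mouth; round, so its yaw means nothing.
- small_reflector: Small reflector: loose domed aluminium bowl, narrower but taller, mouth up. Outside 44 mm across, straight-sided from 18 mm height to its rim at 46 mm, below curving in to a flat foot 24 mm across; wall 3 mm, 0.06 kg. Origin at the centre of its underside, z up; round. Cupped in the large one it stands 4 mm above that one's underside, about 6 mm play all round, its rim 18 mm above the other rim.
- long_pad: Long black rubber pad with square corners, 96 x 48 mm: the place of the driver. Fixed to the bench, 3 mm thick; origin at the centre of its underside, on the bench, z up, x along its length.
- oblong_pad: Black rubber pad with two half-round ends, 84 x 56 mm: the place of the LED module. Fixed to the bench, 3 mm thick; origin at the centre of its underside, on the bench, z up, x along its length.
- square_pad: Square black rubber pad, 56 x 56 mm: the place of the terminal box. Fixed to the bench, 3 mm thick; origin at the centre of its underside, on the bench, z up, x and y square to its sides.
- round_pad: Round black rubber pad, 72 mm across: the place of the large reflector, with the small one in it. Fixed to the bench, 3 mm thick; origin at the centre of its underside, on the bench, z up, its yaw means nothing.
Not all that is in view belongs to the job. What is shaped like the terminal_box but turquoise is not meant.

How it is judged (in metres and radians):
At the end, for the whole second after the job is handed in: Driver, LED module, terminal box and large reflector rest on their own pads: centres within 12 mm, tilt under 7 degrees, the first three lined up within 12 degrees. The small reflector stands mouth up on the large one's floor, within 9 mm of centre, tilt under 8 degrees. All at rest (horizontal distance between driver and long_pad below 0.012 m and z of driver in the frame of long_pad between 0.001 and 0.007 m and angle between each of driver, led_module, terminal_box, large_reflector's own z axis and vertical below 0.12 rad and angle between the x axis of driver and the x axis of long_pad, either way round below 0.22 rad and horizontal distance between led_module and oblong_pad below 0.012 m and z of led_module in the frame of oblong_pad between 0.001 and 0.007 m and angle between the x axis of led_module and the x axis of oblong_pad, either way round below 0.22 rad and horizontal distance between terminal_box and square_pad below 0.012 m and z of terminal_box in the frame of square_pad between 0.001 and 0.007 m and (angle between the x axis of terminal_box and the x axis of square_pad, either way round below 0.22 rad or angle between the x axis of terminal_box and the y axis of square_pad, either way round below 0.22 rad) and horizontal distance between large_reflector and round_pad below 0.012 m and z of large_reflector in the frame of round_pad between 0.001 and 0.007 m and horizontal distance between small_reflector and large_reflector below 0.009 m and z of small_reflector in the frame of large_reflector between 0.002 and 0.008 m and angle between small_reflector's own z axis and vertical below 0.15 rad and linear speed of each of driver, led_module, terminal_box, large_reflector, small_reflector below 0.02 m/s); the robot touches nothing.
It also fails if it takes over 115 s, if anything falls off the work surface, if the arm or the gripper's body presses on something with over 40 N, if the wrist force passes 120 N, or if a joint passes its speed limit or range.

### The arm

A 6-joint arm with a two-finger parallel gripper is mounted at the origin on the work surface. World frame = base frame: x ahead of the robot, y to its left, z up, the work surface at z = 0. Lengths are in mm, angles in rad, forces in N, time in s.
With the tool pointing down it reaches from about 300 to 850 mm from the base axis. Payload 5.4 kg.
Tool frame: the origin (TCP) lies at the centre of the arm's flange, where the gripper is bolted on; the fingertips stand 173 mm ahead of it and the grasp point (between the pads) lies 155 mm ahead of it (r.grip_depth is the distance from the TCP to the grasp point, in mm); y points along the fingers, x is the direction in which the jaws open and shut, and the axes are right-handed (so a half turn about y gives the same grasp; the last joint's range is limited). The gripper opens to 85 mm and grips with 20 to 120 N. Pads are 22 mm wide; open, the fingers measure 114 mm over their backs; the gripper's body (76 mm by 85 mm) begins 54 mm behind the grasp point. The pads swing forward as they close: fully open they stand 13 mm farther back than shut.
Start: joints at [-1.363, 0.158, 1.597, -0, 1.386, -0.21], TCP at [233.282, -525.535, 404.699] pointing down, gripper open.
Joint ranges: [-2.91, 2.91], [-0.94, 2.29], [0.18, 2.7], [-1.29, 4.43], [0.17, 2.64], [-3, 3]. Speed limits (rad/s): [2.57, 2.57, 3.14, 3.14, 3.14, 3.14].

### API

Orientations are given as a unit quaternion [x, y, z, w].
In Python, from bench import r gives the robot as it stands.
- The arm moves only by the tool servo_tool, never from a script. Its argument "deltas" is a list of rows, each an object of numbers: "wx", "wy", "wz": the turn, a rotation vector about the tool's x, y, z as a fraction of full scale; "x", "y", "z": the shift along the tool's x, y, z as a fraction of full scale; "claw": the closure, from 0 (fully open) to 1 (shut). A call has 1 to 12 rows; each row shifts and turns the commanded pose from where the row before left it, along the tool's axes as they then stand; what a row does not reach is not made up. Full scale, the value 1, is 0.1 m for a shift and 90 degrees for a turn. A row lasts 1/10 s, in which the tool goes at most 50 mm and 8.59 degrees, less where a joint would pass 70% of its speed; a pose out of reach is approached as far as the arm can. A call with a number of a shift or a turn outside -1 to 1 is refused whole. A call with a gripper value outside its range is refused whole. The fingers move at their own pace and stop on an object; the grip force is fixed at half the most. Time passes only in rows, so rows that do not move let the fingers close. It gives the time, the measured TCP pose, the force and the opening at its end, in the units of the state.
- r.sense(): the state, without advancing time (a new reading comes with each control period).
- r.snapshot(name): name is "side" or "top"; returns a dict with "frame" (384x512x3 uint8, blue, green, red), "vfov" (degrees; the focal length in pixels is half the picture's height over the tangent of half this angle, whatever the lens; pixels are square), "cx", "cy" (the principal point, pixels), "distortion" ([k1, k2, p1, p2, k3] as OpenCV has them; the pictures are not rectified), "origin" and "attitude" of the camera in the world. Camera axes: x right, y down, z forward; pixel columns grow to the right and rows downward; lengths in mm; the calibration is good to about 2 mm. A picture is of the moment at which its call begins. There is no depth.
- r.finish_job(): hands the job in, once; it reports no verdict.
The state is a dict: "time_s": time; "joint_positions": joint angles; "qvel": joint speeds; "tau": joint torques, N m; "ee_pos": TCP position; "tool_rot": TCP orientation; "wrist_force": force on the tool from outside, world axes, zero at the start; "wrist_torque": the same for the moment, N m; "width": opening from 0.0 (shut) to 1.0 (fully open).
Only numpy, scipy, OpenCV 4.12 (cv2) and the standard library are available. Lean on these libraries where they do the work, as an engineer would, in place of code of your own. Each camera call takes 0.05 s, during which the arm holds its last target. There are 200 camera calls.

## Working session

There is one attempt and no reset: what is moved stays moved. The work goes in short steps, Python scripts to look and compute and a tool call to move; the robot and the scene stay as the last step left them, time stands still between calls to the robot, and variables do not carry over. Pictures are saved under pics/ and viewed, about 12 in all and at most 16, crops included, and the job is handed in when it is done.

Besides the shell and the picture viewer there is one more tool, called after "Call:" as name([rows], argument=value, ...), one row to a line, values as JSON. servo_tool: Moves the arm, as the interface text tells. Its arguments: {"type":"object","properties":{"deltas":{"type":"array"}},"required":["deltas"]}

```bash
ls; mkdir -p pics
python3 - <<'E'
from bench import r
import cv2
for n in("top","side"):
    s=r.snapshot(n); cv2.imwrite(f"pics/{n}0.png",s["frame"]); print({k:v for k,v in s.items() if k!="frame"})
print(r.sense(), r.grip_depth)
E
```

```text
pics
{'vfov': 43.183073004379104, 'cx': 244.11665656833685, 'cy': 191.84972557129905, 'distortion': array([-0.05532091,  0.        ,  0.        ,  0.        ,  0.        ]), 'origin': array([ 492.13137296,    9.41719448, 1277.51176473]), 'attitude': array([-0.69675806,  0.71614191, -0.02694469,  0.03070755])}
{'vfov': 52.097790620591425, 'cx': 255.35893217230063, 'cy': 189.0566382717052, 'distortion': array([-0.12797929,  0.        ,  0.        ,  0.        ,  0.        ]), 'origin': array([520.9627404 , 575.54583998, 612.80858089]), 'attitude': array([-0.05520197,  0.92495911, -0.37563492,  0.01737201])}
{'time_s': 0.1, 'joint_positions': array([-1.36307663e+00,  1.58985190e-01,  1.59815020e+00,  9.31157248e-06,
        1.38617663e+00, -2.10107492e-01]), 'qvel': array([ 3.69845466e-06, -1.17714133e-03, -1.97440900e-03, -2.26953237e-04,
       -8.12043701e-04,  2.39780163e-04]), 'tau': array([-8.63679597e-04, -3.96991611e+01, -3.32337713e+01, -2.80345193e-04,
        4.18892858e-03, -1.43891998e-05]), 'ee_pos': array([ 233.24394305, -525.28391551,  403.79357945]), 'tool_rot': array([-0.59239383,  0.38585719, -0.38500311,  0.59325911]), 'wrist_force': array([ 0.35138603, -0.49187408,  0.17441856]), 'wrist_torque': array([0.01100062, 0.02025062, 0.02747073]), 'width': 1.0068528826395564} 154.70000000000002
```

View pics/top0.png

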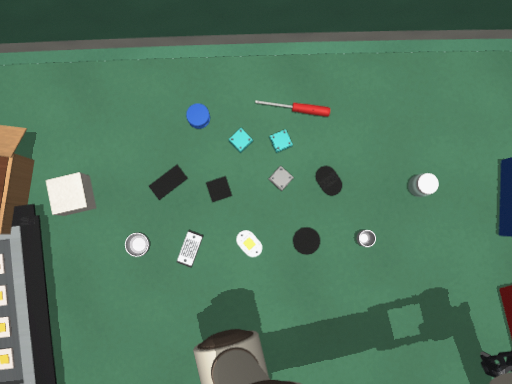

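View pics/side0.png

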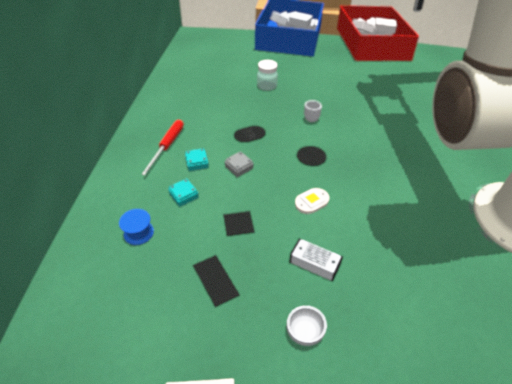

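```bash
cat > h.py <<'E'
import numpy as np, cv2
from scipy.spatial.transform import Rotation as R
from scipy.optimize import minimize
def proj(s,P):
    f=192/np.tan(np.radians(s["vfov"]/2)); K=np.array([[f,0,s["cx"]],[0,f,s["cy"]],[0,0,1.]])
    Rc=R.from_quat(s["attitude"]).inv()
    return cv2.projectPoints(np.asarray(P,float),Rc.as_rotvec(),-Rc.apply(s["origin"]),K,s["distortion"])[0][:,0]
def ray(s,uv,z=0):
    f=192/np.tan(np.radians(s["vfov"]/2)); K=np.array([[f,0,s["cx"]],[0,f,s["cy"]],[0,0,1.]])
    n=cv2.undistortPoints(np.array([[uv]],float),K,s["distortion"])[0,0]
    d=R.from_quat(s["attitude"]).apply([*n,1]); o=s["origin"]; return o+d*(z-o[2])/d[2]
def rect(l,w,*zs): return [(a*l/2,b*w/2,z) for a in(-1,1) for b in(-1,1) for z in zs]
def circ(rz,dx=0): return [(dx+q*np.cos(t),q*np.sin(t),z) for q,z in rz for t in np.linspace(0,2*np.pi,48)]
M=dict(driver=rect(88,40,0,28),led_module=circ([(24,0),(24,10)],14)+circ([(24,0),(24,10)],-14)+rect(38,38,14),
 terminal_box=rect(48,48,0,18)+rect(44,44,24),large_reflector=circ([(17,0),(26,6),(31,18),(31,32)]),small_reflector=circ([(12,0),(19,7),(22,18),(22,46)]),
 long_pad=rect(96,48,0,3),oblong_pad=circ([(28,0),(28,3)],14)+circ([(28,0),(28,3)],-14),square_pad=rect(56,56,0,3),round_pad=circ([(36,0),(36,3)]))
def mask(im):
    b,g,rr=[c.astype(float) for c in cv2.split(cv2.GaussianBlur(im,(0,0),.6))]
    return np.clip((0.52-(g+2)/(b+g+rr+6))/.06+.5,0,1)
S=4
def hull(s,P):return cv2.convexHull(proj(s,P).astype(np.float32))[:,0]
def place(n,p,z=0):
    return R.from_euler('z',p[2]).apply(np.array(M[n]))+[p[0],p[1],z]
def fit(n,snaps,p0,z=0,pad=14):
    win=[]
    for s in snaps:
        h=hull(s,place(n,p0,z)); a=np.floor(h.min(0)).astype(int)-pad; b=np.ceil(h.max(0)).astype(int)+pad
        a=np.maximum(a,0); m=mask(s["frame"])[a[1]:b[1],a[0]:b[0]]; win.append((s,a,m))
    def cost(q):
        p=[p0[0]+q[0],p0[1]+q[1],p0[2]+q[2]/40]; c=0
        for s,a,m in win:
            im=np.zeros((m.shape[0]*S,m.shape[1]*S),np.float32)
            cv2.fillPoly(im,[np.round(((hull(s,place(n,p,z))-a+.5)*S-.5)*16).astype(np.int32)],1,shift=4)
            im=cv2.resize(im,(m.shape[1],m.shape[0]),interpolation=cv2.INTER_AREA); c+=((im-m)**2).sum()/m.size*400
        return c
    best=None
    for y in ([0] if 'round' in n or 'refl' in n else [0,30,60,90,-30,-60] if len(p0)==3 and abs(p0[2])<1e-9 else [0]):
        o=minimize(cost,[0,0,np.radians(y)*40],method='Nelder-Mead',options=dict(initial_simplex=np.array([[0,0,np.radians(y)*40]]*4)+np.vstack([np.zeros(3),np.diag([8,8,8])]),xatol=.05,fatol=1e-4))
        if best is None or o.fun<best.fun: best=o
    q=best.x; return np.array([p0[0]+q[0],p0[1]+q[1],p0[2]+q[2]/40]),best.fun
E
cat > meas.py <<'E'
from bench import r; from h import *
import json
T=r.snapshot("top");Sd=r.snapshot("side")
seed=dict(driver=(190,248),led_module=(249,243),terminal_box=(281,178),large_reflector=(137,244),small_reflector=(367,238),long_pad=(168,182),oblong_pad=(329,180),square_pad=(219,189),round_pad=(306,240))
out={};im=cv2.resize(T["frame"],None,fx=2,fy=2,interpolation=cv2.INTER_CUBIC);im2=cv2.resize(Sd["frame"],None,fx=1.5,fy=1.5,interpolation=cv2.INTER_CUBIC)
for n,uv in seed.items():
    g=ray(T,uv,max(z for *_,z in M[n])/2); p,c=fit(n,[T],[g[0],g[1],0]); 
    ps,cs=fit(n,[Sd],p); pb,cb=fit(n,[T,Sd],p); out[n]=pb.tolist()
    print(n,np.round(p,2),round(c,1),np.round(ps-p,2),round(cs,1),np.round(pb-p,2),round(cb,1))
    for I,s,k in((im,T,2),(im2,Sd,1.5)): cv2.polylines(I,[np.round((hull(s,place(n,pb))+.5)*k).astype(int)],True,(0,0,255),1)
json.dump(out,open("poses.json","w"))
cv2.imwrite("pics/ov.png",np.hstack([im[200:540,230:790]])); cv2.imwrite("pics/ovs.png",im2[80:560])
E
python3 meas.py
```

```text
driver [4.2460e+02 1.9064e+02 1.1000e-01] 315.4 [-1.606e+01  2.463e+01  1.000e-02] 269.8 [-23.41  19.05  -0.04] 593.4
led_module [457.58  26.36   1.38] 329.0 [-7.82 48.02  1.86] 306.5 [-11.95  47.48  -1.32] 638.4
terminal_box [ 6.3474e+02 -9.0950e+01  1.3000e-01] 334.0 [-17.62  15.54   0.66] 314.1 [-17.21  12.23   0.71] 654.8
large_reflector [4.6154e+02 3.0105e+02 2.4000e-01] 329.3 [-7.57 19.77 -0.27] 283.7 [-8.73 20.42 -0.4 ] 614.1
small_reflector [ 4.7247e+02 -3.3336e+02  2.4000e-01] 345.7 [-24.2   56.18  -1.16] 340.4 [-8.87  1.45  0.02] 692.5
long_pad [ 6.3016e+02  2.1803e+02 -4.9000e-01] 312.1 [-29.59  45.43   0.6 ] 308.0 [-28.31  32.9    0.3 ] 645.7
oblong_pad [ 619.25 -204.12    1.22] 319.2 [-20.7   61.97  -1.09] 326.3 [ 4.56 50.83 -1.1 ] 655.5
square_pad [ 6.1479e+02  7.6470e+01 -1.3000e-01] 323.0 [-7.46 31.38  0.  ] 318.6 [-16.12  29.06  -0.21] 651.6
round_pad [ 4.6540e+02 -1.3635e+02  2.0000e-02] 320.4 [-18.9   41.48   0.23] 322.7 [-15.47  38.85   0.08] 643.6
```

View pics/ov.png

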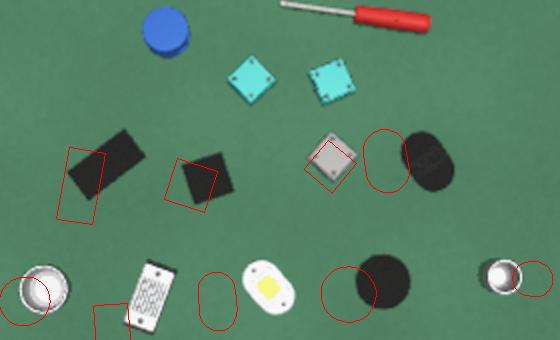

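Run:
```python
from bench import r
for n,pts in(("top",[(200,215),(340,130),(168,182),(306,240),(329,185),(190,248),(281,178),(137,256),(350,320)]),("side",[(270,180),(216,280),(311,156),(250,134),(200,320),(330,95),(340,265)])):
    f=r.snapshot(n)["frame"]
    for u,v in pts: 
        p=f[v-1:v+2,u-1:u+2].reshape(-1,3).mean(0);print(n,u,v,p.round(),round(p[1]/p.sum(),2))
```

```text
top 200 215 [ 99. 130.  81.] 0.42
top 340 130 [102. 134.  84.] 0.42
top 168 182 [38. 40. 39.] 0.34
top 306 240 [38. 40. 39.] 0.34
top 329 185 [44. 45. 45.] 0.34
top 190 248 [202. 201. 200.] 0.33
top 281 178 [185. 188. 189.] 0.33
top 137 256 [152. 163. 145.] 0.36
top 350 320 [66. 85. 53.] 0.42
side 270 180 [122. 166.  92.] 0.44
side 216 280 [49. 53. 50.] 0.35
side 311 156 [49. 52. 50.] 0.34
side 250 134 [60. 62. 62.] 0.34
side 200 320 [120. 163.  91.] 0.44
side 330 95 [122. 166.  91.] 0.44
side 340 265 [ 84. 112.  65.] 0.43
```

```bash
sed -i 's|np.clip((0.52-(g+2)/(b+g+rr+6))/.06+.5,0,1)|np.clip((0.385-g/(b+g+rr+1))/.06+.5,0,1)|' h.py; python3 meas.py
```

```text
driver [ 4.5344e+02  1.6038e+02 -3.7000e-01] 0.9 [-0.38 -0.35 -0.02] 2.8 [-0.01 -0.08 -0.  ] 3.5
led_module [461.49   6.05   0.7 ] 7.7 [ 0.   -0.7  -0.02] 9.6 [ 0.   -0.01 -0.  ] 17.1
terminal_box [629.9  -82.18   0.8 ] 0.5 [ 0.21 -0.88  0.01] 13.6 [ 0.14 -0.61 -0.01] 14.3
large_reflector [4.6689e+02 2.9537e+02 6.0000e-02] 1.0 [-0.   0.   0.2] 2.0 [ 0. -0. -0.] 3.0
small_reflector [ 4.6701e+02 -2.9392e+02  9.0000e-02] 0.8 [0.26 0.55 0.05] 0.8 [0.11 0.08 0.1 ] 1.8
long_pad [629.01 216.91   2.2 ] 1.8 [ 1.13 -0.86 -0.  ] 7.2 [ 0.51 -1.18 -0.01] 8.8
oblong_pad [ 6.2159e+02 -2.0886e+02  5.5000e-01] 2.0 [-0.65 -1.15  0.16] 16.5 [-0.01 -0.37  0.02] 18.6
square_pad [606.6   82.21   1.87] 2.3 [0. 0. 0.] 9.4 [0. 0. 0.] 11.3
round_pad [ 4.6418e+02 -1.4425e+02  1.7000e-01] 1.8 [1.11 0.2  0.1 ] 9.8 [0.14 0.18 0.03] 11.8
```

View pics/ov.png

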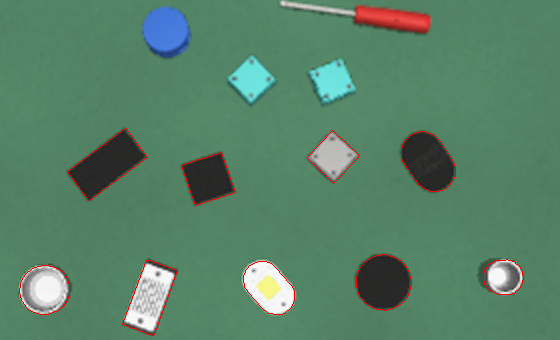

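View pics/ovs.png

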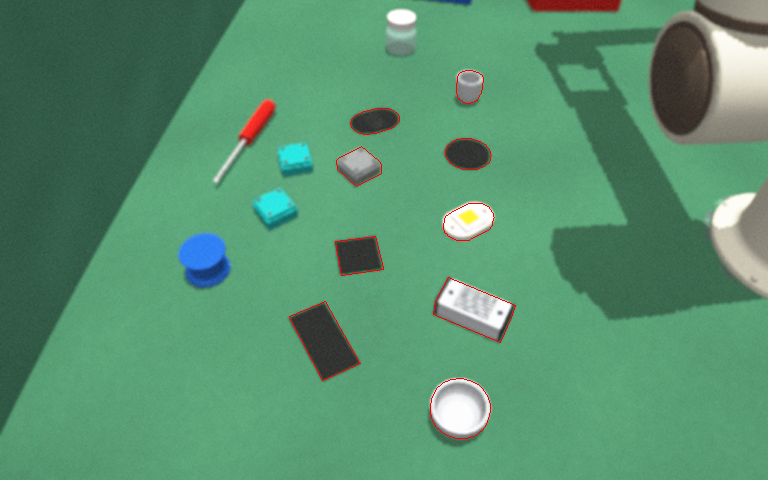

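```bash
cat > go.py <<'E'
import sys; from bench import r; from h import *
s=r.sense(); p=s["ee_pos"]; X=R.from_quat(s["tool_rot"]).as_matrix()
y0=np.degrees(np.arctan2(X[1,0],X[0,0])); a=[float(v) for v in sys.argv[1:]]
x,y,z=a[:3]; yaw=a[3] if len(a)>3 else y0
c,q=np.cos(np.radians(yaw)),np.sin(np.radians(yaw)); d=np.array([x,y,z])-p
print("yaw",y0.round(2),"turn wy",((y0-yaw)/90).round(4),"then x,y,z",np.round([(d[0]*c+d[1]*q)/100,-d[2]/100,(-d[0]*q+d[1]*c)/100],4),
 "pos",p.round(1),"tooly",X[:,1].round(4),"F",s["wrist_force"].round(1),"w",round(s["width"]*85,1),"t",round(s["time_s"],2),"q6",s["joint_positions"][5].round(2))
E
cat poses.json; python3 go.py 466.9 295.4 260 -66
```

```text
{"driver": [453.42298158399444, 160.29551853033473, -0.3711581679686009], "led_module": [461.4926455188296, 6.043722303242282, 0.6960537193485067], "terminal_box": [630.040384176868, -82.79348923859911, 0.7921054226460084], "large_reflector": [466.88678921218866, 295.36419028585124, 0.05936719672900809], "small_reflector": [467.1198040846537, -293.8399641687907, 0.18702117483291483], "long_pad": [629.5206041262376, 215.72714189439336, 2.183932504117841], "oblong_pad": [621.5755961675461, -209.22280053612872, 0.5635814368798813], "square_pad": [606.5952115848867, 82.21277068154913, 1.8714072161459476], "round_pad": [464.32256373158845, -144.06891737466967, 0.19947827826230924]}yaw -66.06 turn wy -0.0007 then x,y,z [-6.549   1.4455  5.4734] pos [ 233.2 -525.5  404.5] tooly [-0.e+00  3.e-04 -1.e+00] F [-0.3  0.2 -0.4] w 85.3 t 0.4 q6 -0.21
```

Call:
servo_tool([
  {"x": -0.298, "z": 0.249, "y": 0.03},
  {"x": -0.298, "z": 0.249, "y": 0.03},
  {"x": -0.298, "z": 0.249, "y": 0.03},
  {"x": -0.298, "z": 0.249, "y": 0.03},
  {"x": -0.298, "z": 0.249, "y": 0.03},
  {"x": -0.298, "z": 0.249, "y": 0.03},
  {"x": -0.298, "z": 0.249, "y": 0.03},
  {"x": -0.298, "z": 0.249, "y": 0.03},
  {"x": -0.298, "z": 0.249, "y": 0.03},
  {"x": -0.298, "z": 0.249, "y": 0.03},
  {"x": -0.298, "z": 0.249, "y": 0.03},
])

```text
schema error: expected keys wx, wy, wz, x, y, z, claw
```

Call:
servo_tool([
  {"x": -0.298, "z": 0.249, "y": 0.1},
  {"x": -0.298, "z": 0.249, "y": 0.1},
  {"x": -0.298, "z": 0.249, "y": 0.1},
  {"x": -0.298, "z": 0.249, "y": 0.1},
  {"x": -0.298, "z": 0.249, "y": 0.1},
  {"x": -0.298, "z": 0.249, "y": 0.1},
  {"x": -0.298, "z": 0.249, "y": 0.1},
  {"x": -0.298, "z": 0.249, "y": 0.1},
  {"x": -0.298, "z": 0.249, "y": 0.1},
  {"x": -0.298, "z": 0.249, "y": 0.1},
  {"x": -0.298, "z": 0.249, "y": 0.1},
])

```text
schema error: expected keys wx, wy, wz, x, y, z, claw
```

Call:
servo_tool([
  {},
  {},
])

```text
schema error: expected keys wx, wy, wz, x, y, z, claw
```

```bash
python3 go.py 466.9 295.4 185 -66
```

```text
yaw -66.06 turn wy -0.0007 then x,y,z [-6.549   2.1955  5.4734] pos [ 233.2 -525.5  404.5] tooly [-0.e+00  3.e-04 -1.e+00] F [-0.3  0.2 -0.4] w 85.3 t 0.4 q6 -0.21
```

Call:
servo_tool([
  {"wx": 0, "wy": 0, "wz": 0, "x": -0.364, "y": 0.05, "z": 0.304, "claw": 0},
  {"wx": 0, "wy": 0, "wz": 0, "x": -0.364, "y": 0.05, "z": 0.304, "claw": 0},
  {"wx": 0, "wy": 0, "wz": 0, "x": -0.364, "y": 0.05, "z": 0.304, "claw": 0},
  {"wx": 0, "wy": 0, "wz": 0, "x": -0.364, "y": 0.05, "z": 0.304, "claw": 0},
  {"wx": 0, "wy": 0, "wz": 0, "x": -0.364, "y": 0.05, "z": 0.304, "claw": 0},
  {"wx": 0, "wy": 0, "wz": 0, "x": -0.364, "y": 0.05, "z": 0.304, "claw": 0},
  {"wx": 0, "wy": 0, "wz": 0, "x": -0.364, "y": 0.05, "z": 0.304, "claw": 0},
  {"wx": 0, "wy": 0, "wz": 0, "x": -0.364, "y": 0.05, "z": 0.304, "claw": 0},
  {"wx": 0, "wy": 0, "wz": 0, "x": -0.364, "y": 0.05, "z": 0.304, "claw": 0},
])

```text
time_s: 1.3
ee_pos: [350.4, -113.3, 359.8]
tool_rot: [-0.593, 0.385, -0.386, 0.593]
wrist_force: [1.4, -0.5, -1.0]
width: 1.0
```

Call:
servo_tool([
  {"wx": 0, "wy": 0, "wz": 0, "x": -0.364, "y": 0.1, "z": 0.304, "claw": 0},
  {"wx": 0, "wy": 0, "wz": 0, "x": -0.364, "y": 0.1, "z": 0.304, "claw": 0},
  {"wx": 0, "wy": 0, "wz": 0, "x": -0.364, "y": 0.1, "z": 0.304, "claw": 0},
  {"wx": 0, "wy": 0, "wz": 0, "x": -0.364, "y": 0.1, "z": 0.304, "claw": 0},
  {"wx": 0, "wy": 0, "wz": 0, "x": -0.364, "y": 0.1, "z": 0.304, "claw": 0},
  {"wx": 0, "wy": 0, "wz": 0, "x": -0.364, "y": 0.1, "z": 0.304, "claw": 0},
  {"wx": 0, "wy": 0, "wz": 0, "x": -0.364, "y": 0.1, "z": 0.304, "claw": 0},
  {"wx": 0, "wy": 0, "wz": 0, "x": -0.364, "y": 0.1, "z": 0.304, "claw": 0},
  {"wx": 0, "wy": 0, "wz": 0, "x": -0.364, "y": 0.1, "z": 0.304, "claw": 0},
  {"wx": 0, "wy": 0, "wz": 0, "x": 0, "y": 0, "z": 0, "claw": 0},
  {"wx": 0, "wy": 0, "wz": 0, "x": 0, "y": 0, "z": 0, "claw": 0},
])

```text
time_s: 2.4
ee_pos: [467.3, 296.1, 269.0]
tool_rot: [0.594, -0.385, 0.385, -0.593]
wrist_force: [-0.4, 0.4, 0.2]
width: 1.001
```

```bash
python3 go.py 466.9 295.4 185 -66
```

```text
yaw -65.94 turn wy 0.0006 then x,y,z [ 0.0044  0.8397 -0.0065] pos [467.3 296.1 269. ] tooly [-1.4e-03 -8.0e-04 -1.0e+00] F [-0.4  0.4  0.2] w 85.1 t 2.4 q6 1.5
```

Call:
servo_tool([
  {"wx": 0, "wy": 0, "wz": 0, "x": 0.004, "y": 0.25, "z": -0.006, "claw": 0},
  {"wx": 0, "wy": 0, "wz": 0, "x": 0, "y": 0.25, "z": 0, "claw": 0},
  {"wx": 0, "wy": 0, "wz": 0, "x": 0, "y": 0.2, "z": 0, "claw": 0},
  {"wx": 0, "wy": 0, "wz": 0, "x": 0, "y": 0.14, "z": 0, "claw": 0},
  {"wx": 0, "wy": 0, "wz": 0, "x": 0, "y": 0, "z": 0, "claw": 0.15},
  {"wx": 0, "wy": 0, "wz": 0, "x": 0, "y": 0, "z": 0, "claw": 0.25},
  {"wx": 0, "wy": 0, "wz": 0, "x": 0, "y": 0, "z": 0, "claw": 0.4},
  {"wx": 0, "wy": 0, "wz": 0, "x": 0, "y": 0, "z": 0, "claw": 0.6},
  {"wx": 0, "wy": 0, "wz": 0, "x": 0, "y": 0, "z": 0, "claw": 0.6},
  {"wx": 0, "wy": 0, "wz": 0, "x": 0, "y": 0, "z": 0, "claw": 0.6},
])

```text
time_s: 3.4
ee_pos: [468.3, 295.0, 187.7]
tool_rot: [-0.592, 0.385, -0.386, 0.594]
wrist_force: [-1.1, -0.9, 6.6]
width: 0.703
```

```bash
python3 - <<'E'
from bench import r; import cv2
f=r.snapshot("side")["frame"]; cv2.imwrite("pics/g1.png",cv2.resize(f[200:384,200:420],None,fx=3,fy=3,interpolation=cv2.INTER_CUBIC))
E
python3 go.py 464.3 -144.1 290
```

```text
yaw -66.05 turn wy 0.0 then x,y,z [ 3.9968 -1.0232 -1.8184] pos [468.3 295.  187.7] tooly [ 3.4e-03  8.0e-04 -1.0e+00] F [-0.2 -2.2  7.6] w 59.8 t 3.45 q6 1.5
```

View pics/g1.png

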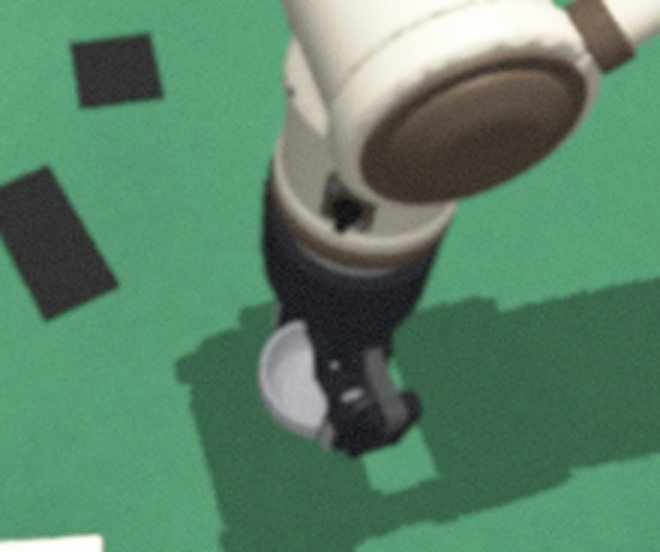

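Call:
servo_tool([
  {"wx": 0, "wy": 0, "wz": 0, "x": 0, "y": -0.1, "z": 0, "claw": 0.6},
  {"wx": 0, "wy": 0, "wz": 0, "x": 0, "y": -0.3, "z": 0, "claw": 0.6},
  {"wx": 0, "wy": 0, "wz": 0, "x": 0, "y": -0.3, "z": 0, "claw": 0.6},
  {"wx": 0, "wy": 0, "wz": 0, "x": 0, "y": -0.3, "z": 0, "claw": 0.6},
  {"wx": 0, "wy": 0, "wz": 0, "x": 0, "y": 0, "z": 0, "claw": 0.6},
])

```text
time_s: 3.95
ee_pos: [468.9, 295.5, 291.3]
tool_rot: [-0.59, 0.383, -0.387, 0.596]
wrist_force: [0.3, -0.1, -1.0]
width: 0.699
```

```bash
python3 - <<'E'
from bench import r; import cv2
f=r.snapshot("side")["frame"]; cv2.imwrite("pics/g2.png",cv2.resize(f[150:384,200:420],None,fx=2.5,fy=2.5,interpolation=cv2.INTER_CUBIC))
E
python3 go.py 464.3 -144.1 290
```

```text
yaw -66.05 turn wy 0.0 then x,y,z [ 3.9989 -0.0131 -1.8167] pos [468.  295.1 288.7] tooly [ 0.0054  0.002  -1.    ] F [ 0.6  0.  -1.8] w 59.4 t 4.0 q6 1.5
```

View pics/g2.png

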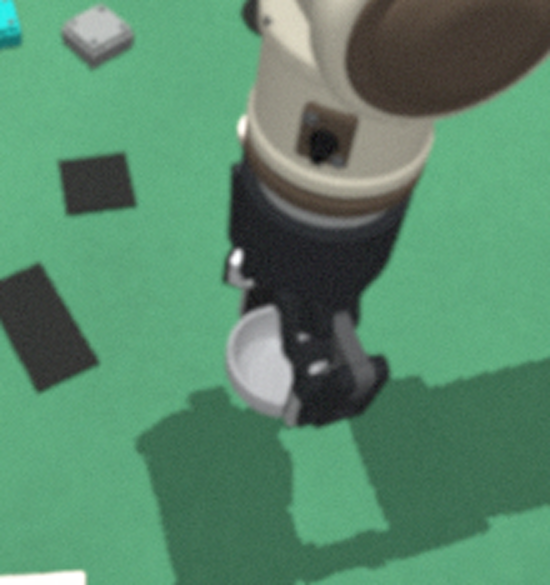

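Call:
servo_tool([
  {"wx": 0, "wy": 0, "wz": 0, "x": 0.25, "y": 0, "z": -0.1135, "claw": 0.6},
  {"wx": 0, "wy": 0, "wz": 0, "x": 0.4, "y": 0, "z": -0.1817, "claw": 0.6},
  {"wx": 0, "wy": 0, "wz": 0, "x": 0.4, "y": 0, "z": -0.1817, "claw": 0.6},
  {"wx": 0, "wy": 0, "wz": 0, "x": 0.4, "y": 0, "z": -0.1817, "claw": 0.6},
  {"wx": 0, "wy": 0, "wz": 0, "x": 0.4, "y": 0, "z": -0.1817, "claw": 0.6},
  {"wx": 0, "wy": 0, "wz": 0, "x": 0.4, "y": 0, "z": -0.1817, "claw": 0.6},
  {"wx": 0, "wy": 0, "wz": 0, "x": 0.4, "y": 0.1, "z": -0.1817, "claw": 0.6},
  {"wx": 0, "wy": 0, "wz": 0, "x": 0.4, "y": 0.1, "z": -0.1817, "claw": 0.6},
  {"wx": 0, "wy": 0, "wz": 0, "x": 0.4, "y": 0.1, "z": -0.1817, "claw": 0.6},
  {"wx": 0, "wy": 0, "wz": 0, "x": 0.4, "y": 0.1, "z": -0.1817, "claw": 0.6},
  {"wx": 0, "wy": 0, "wz": 0, "x": 0.15, "y": 0.1, "z": -0.0682, "claw": 0.6},
  {"wx": 0, "wy": 0, "wz": 0, "x": 0, "y": 0, "z": 0, "claw": 0.6},
])

```text
time_s: 5.2
ee_pos: [462.1, -146.1, 233.4]
tool_rot: [0.592, -0.388, 0.385, -0.592]
wrist_force: [0.3, -0.5, 0.1]
width: 0.7
```

Call:
servo_tool([
  {"wx": 0, "wy": 0, "wz": 0, "x": 0, "y": 0, "z": 0, "claw": 0.6},
  {"wx": 0, "wy": 0, "wz": 0, "x": 0, "y": 0, "z": 0, "claw": 0.6},
])

```text
time_s: 5.4
ee_pos: [463.3, -143.5, 235.5]
tool_rot: [-0.593, 0.385, -0.385, 0.593]
wrist_force: [-0.3, 0.7, -0.7]
width: 0.698
```

```bash
cat > hold.py <<'E'
import sys; from bench import r; from h import *
# held object seen from the side camera: fit with given z,seed
n=sys.argv[1]; x,y,yaw,z=map(float,sys.argv[2:6]); s=[r.snapshot(v) for v in sys.argv[6:]]
print(n,*fit(n,s,[x,y,yaw],z,8))
E
python3 go.py 464.3 -144.1 191.5 -66
```

```text
yaw -66.0 turn wy 0.0 then x,y,z [0.01   0.4399 0.0069] pos [ 463.3 -143.5  235.5] tooly [-7.e-04  7.e-04 -1.e+00] F [-0.3  0.7 -0.7] w 59.3 t 5.4 q6 0.6
```

Call:
servo_tool([
  {"wx": 0, "wy": 0, "wz": 0, "x": 0.01, "y": 0.2, "z": 0.007, "claw": 0.6},
  {"wx": 0, "wy": 0, "wz": 0, "x": 0, "y": 0.15, "z": 0, "claw": 0.6},
  {"wx": 0, "wy": 0, "wz": 0, "x": 0, "y": 0.05, "z": 0, "claw": 0.6},
  {"wx": 0, "wy": 0, "wz": 0, "x": 0, "y": 0.03, "z": 0, "claw": 0.6},
  {"wx": 0, "wy": 0, "wz": 0, "x": 0, "y": 0, "z": 0, "claw": 0.6},
  {"wx": 0, "wy": 0, "wz": 0, "x": 0, "y": 0, "z": 0, "claw": 0.6},
])

```text
time_s: 6.0
ee_pos: [464.9, -145.2, 193.5]
tool_rot: [-0.593, 0.385, -0.386, 0.593]
wrist_force: [0.4, -0.6, -0.4]
width: 0.697
```

Call:
servo_tool([
  {"wx": 0, "wy": 0, "wz": 0, "x": 0, "y": 0.01, "z": 0, "claw": 0.6},
  {"wx": 0, "wy": 0, "wz": 0, "x": 0, "y": 0, "z": 0, "claw": 0.6},
])

```text
time_s: 6.2
ee_pos: [464.6, -145.3, 192.1]
tool_rot: [-0.593, 0.385, -0.386, 0.593]
wrist_force: [-0.1, 0.4, 0.1]
width: 0.7
```

Call:
servo_tool([
  {"wx": 0, "wy": 0, "wz": 0, "x": 0, "y": 0.01, "z": 0, "claw": 0.6},
  {"wx": 0, "wy": 0, "wz": 0, "x": 0, "y": 0, "z": 0, "claw": 0.6},
])

```text
time_s: 6.4
ee_pos: [464.5, -145.3, 190.7]
tool_rot: [0.593, -0.385, 0.386, -0.593]
wrist_force: [-0.3, -0.3, -0.3]
width: 0.699
```

Call:
servo_tool([
  {"wx": 0, "wy": 0, "wz": 0, "x": 0, "y": 0.01, "z": 0, "claw": 0.6},
  {"wx": 0, "wy": 0, "wz": 0, "x": 0, "y": 0, "z": 0, "claw": 0.6},
])

```text
time_s: 6.6
ee_pos: [464.6, -145.4, 190.6]
tool_rot: [0.593, -0.386, 0.385, -0.593]
wrist_force: [-4.3, 1.9, 9.3]
width: 0.701
```

Call:
servo_tool([
  {"wx": 0, "wy": 0, "wz": 0, "x": 0, "y": 0.01, "z": 0, "claw": 0.6},
  {"wx": 0, "wy": 0, "wz": 0, "x": 0, "y": 0, "z": 0, "claw": 0.6},
])

```text
time_s: 6.8
ee_pos: [464.8, -145.4, 190.6]
tool_rot: [0.593, -0.386, 0.385, -0.593]
wrist_force: [-7.8, 3.3, 19.0]
width: 0.702
```

Call:
servo_tool([
  {"wx": 0, "wy": 0, "wz": 0, "x": 0, "y": 0.01, "z": 0, "claw": 0.6},
  {"wx": 0, "wy": 0, "wz": 0, "x": 0, "y": 0, "z": 0, "claw": 0.6},
])

```text
time_s: 7.0
ee_pos: [464.9, -145.4, 190.5]
tool_rot: [0.593, -0.386, 0.385, -0.593]
wrist_force: [-12.2, 6.1, 28.6]
width: 0.698
```

Call:
servo_tool([
  {"wx": 0, "wy": 0, "wz": 0, "x": 0, "y": -0.025, "z": 0, "claw": 0.6},
  {"wx": 0, "wy": 0, "wz": 0, "x": 0, "y": 0, "z": 0, "claw": 0.3},
  {"wx": 0, "wy": 0, "wz": 0, "x": 0, "y": 0, "z": 0, "claw": 0.0},
  {"wx": 0, "wy": 0, "wz": 0, "x": 0, "y": 0, "z": 0, "claw": 0.0},
  {"wx": 0, "wy": 0, "wz": 0, "x": 0, "y": 0, "z": 0, "claw": 0.0},
  {"wx": 0, "wy": 0, "wz": 0, "x": 0, "y": -0.2, "z": 0, "claw": 0.0},
  {"wx": 0, "wy": 0, "wz": 0, "x": 0, "y": -0.4, "z": 0, "claw": 0.0},
  {"wx": 0, "wy": 0, "wz": 0, "x": 0, "y": -0.3, "z": 0, "claw": 0.0},
])

```text
time_s: 7.8
ee_pos: [464.5, -145.3, 281.6]
tool_rot: [-0.593, 0.385, -0.386, 0.593]
wrist_force: [-0.2, 0.7, 0.5]
width: 1.001
```

```bash
python3 go.py 467.1 -293.8 280 -66
```

```text
yaw -66.07 turn wy -0.0007 then x,y,z [ 1.3676  0.0156 -0.5803] pos [ 464.5 -145.3  281.6] tooly [ 2.e-04 -1.e-04 -1.e+00] F [-0.2  0.7  0.5] w 85.1 t 7.8 q6 0.6
```

```bash
python3 go.py 400 -220 200 -66
```

```text
yaw -66.07 turn wy -0.0007 then x,y,z [ 0.4205  0.8156 -0.8931] pos [ 464.5 -145.3  281.6] tooly [ 2.e-04 -1.e-04 -1.e+00] F [-0.2  0.7  0.5] w 85.1 t 7.8 q6 0.6
```

Call:
servo_tool([
  {"wx": 0, "wy": 0, "wz": 0, "x": 0.14, "y": 0, "z": -0.3, "claw": 0.2},
  {"wx": 0, "wy": 0, "wz": 0, "x": 0.14, "y": 0, "z": -0.3, "claw": 0.46},
  {"wx": 0, "wy": 0, "wz": 0, "x": 0.14, "y": 0.2, "z": -0.3, "claw": 0.46},
  {"wx": 0, "wy": 0, "wz": 0, "x": 0, "y": 0.3, "z": 0, "claw": 0.46},
  {"wx": 0, "wy": 0, "wz": 0, "x": 0, "y": 0.3, "z": 0, "claw": 0.46},
  {"wx": 0, "wy": 0, "wz": 0, "x": 0, "y": 0.04, "z": 0, "claw": 0.46},
  {"wx": 0, "wy": 0, "wz": 0, "x": 0, "y": 0.04, "z": 0, "claw": 0.46},
  {"wx": 0, "wy": 0, "wz": 0, "x": 0, "y": 0.04, "z": 0, "claw": 0.46},
  {"wx": 0, "wy": 0, "wz": 0, "x": 0, "y": 0, "z": 0, "claw": 0.46},
  {"wx": 0, "wy": 0, "wz": 0, "x": 0, "y": 0, "z": 0, "claw": 0.46},
])

```text
time_s: 8.8
ee_pos: [399.7, -220.4, 189.1]
tool_rot: [0.593, -0.385, 0.386, -0.593]
wrist_force: [0.2, 0.2, 0.5]
width: 0.533
```

Call:
servo_tool([
  {"wx": 0, "wy": 0, "wz": 0, "x": 0, "y": 0.03, "z": 0, "claw": 0.46},
  {"wx": 0, "wy": 0, "wz": 0, "x": 0, "y": 0.03, "z": 0, "claw": 0.46},
  {"wx": 0, "wy": 0, "wz": 0, "x": 0, "y": 0, "z": 0, "claw": 0.46},
  {"wx": 0, "wy": 0, "wz": 0, "x": 0, "y": 0, "z": 0, "claw": 0.46},
])

```text
time_s: 9.2
ee_pos: [399.2, -220.1, 182.1]
tool_rot: [-0.593, 0.386, -0.385, 0.593]
wrist_force: [0.4, -0.1, -0.8]
width: 0.54
```

Call:
servo_tool([
  {"wx": 0, "wy": 0, "wz": 0, "x": 0, "y": 0.03, "z": 0, "claw": 0.46},
  {"wx": 0, "wy": 0, "wz": 0, "x": 0, "y": 0.02, "z": 0, "claw": 0.46},
  {"wx": 0, "wy": 0, "wz": 0, "x": 0, "y": 0, "z": 0, "claw": 0.46},
  {"wx": 0, "wy": 0, "wz": 0, "x": 0, "y": 0, "z": 0, "claw": 0.46},
])

```text
time_s: 9.6
ee_pos: [399.2, -220.1, 177.1]
tool_rot: [-0.593, 0.386, -0.385, 0.593]
wrist_force: [0.9, 0.3, 0.1]
width: 0.541
```

Call:
servo_tool([
  {"wx": 0, "wy": 0, "wz": 0, "x": 0, "y": 0.03, "z": 0, "claw": 0.46},
  {"wx": 0, "wy": 0, "wz": 0, "x": 0, "y": 0.02, "z": 0, "claw": 0.46},
  {"wx": 0, "wy": 0, "wz": 0, "x": 0, "y": 0, "z": 0, "claw": 0.46},
  {"wx": 0, "wy": 0, "wz": 0, "x": 0, "y": 0, "z": 0, "claw": 0.46},
])

```text
time_s: 10.0
ee_pos: [399.2, -220.1, 172.1]
tool_rot: [-0.593, 0.386, -0.385, 0.593]
wrist_force: [0.5, 0.4, -0.7]
width: 0.539
```

Call:
servo_tool([
  {"wx": 0, "wy": 0, "wz": 0, "x": 0, "y": 0.03, "z": 0, "claw": 0.46},
  {"wx": 0, "wy": 0, "wz": 0, "x": 0, "y": 0, "z": 0, "claw": 0.46},
  {"wx": 0, "wy": 0, "wz": 0, "x": 0, "y": 0, "z": 0, "claw": 0.46},
])

```text
time_s: 10.3
ee_pos: [399.7, -220.5, 171.0]
tool_rot: [0.593, -0.386, 0.385, -0.593]
wrist_force: [-5.9, 5.0, 19.9]
width: 0.544
```

```bash
python3 go.py 467.1 -293.8 202 -66
```

```text
yaw -66.04 turn wy -0.0004 then x,y,z [ 0.9436 -0.3103  0.3176] pos [ 399.7 -220.5  171. ] tooly [-5.e-04  1.e-04 -1.e+00] F [-5.9  5.  19.9] w 46.2 t 10.3 q6 0.38
```

Call:
servo_tool([
  {"wx": 0, "wy": 0, "wz": 0, "x": 0, "y": -0.45, "z": 0, "claw": 0},
  {"wx": 0, "wy": 0, "wz": 0, "x": 0, "y": -0.45, "z": 0, "claw": 0},
  {"wx": 0, "wy": 0, "wz": 0, "x": 0.32, "y": 0, "z": 0.106, "claw": 0},
  {"wx": 0, "wy": 0, "wz": 0, "x": 0.32, "y": 0, "z": 0.106, "claw": 0},
  {"wx": 0, "wy": 0, "wz": 0, "x": 0.304, "y": 0, "z": 0.106, "claw": 0},
  {"wx": 0, "wy": 0, "wz": 0, "x": 0, "y": 0, "z": 0, "claw": 0},
  {"wx": 0, "wy": 0, "wz": 0, "x": 0, "y": 0, "z": 0, "claw": 0},
])

```text
time_s: 11.0
ee_pos: [466.5, -293.5, 258.7]
tool_rot: [-0.593, 0.386, -0.385, 0.593]
wrist_force: [0.1, 0.7, 0.3]
width: 1.002
```

```bash
python3 go.py 467.1 -293.8 202 -66
```

```text
yaw -66.07 turn wy -0.0008 then x,y,z [0.0051 0.5674 0.0042] pos [ 466.5 -293.5  258.7] tooly [-8.e-04  9.e-04 -1.e+00] F [0.1 0.7 0.3] w 85.1 t 11.0 q6 0.37
```

Call:
servo_tool([
  {"wx": 0, "wy": 0, "wz": 0, "x": 0.005, "y": 0.25, "z": 0.004, "claw": 0},
  {"wx": 0, "wy": 0, "wz": 0, "x": 0, "y": 0.25, "z": 0, "claw": 0.2},
  {"wx": 0, "wy": 0, "wz": 0, "x": 0, "y": 0.07, "z": 0, "claw": 0.3},
  {"wx": 0, "wy": 0, "wz": 0, "x": 0, "y": 0, "z": 0, "claw": 0.4},
  {"wx": 0, "wy": 0, "wz": 0, "x": 0, "y": 0, "z": 0, "claw": 0.44},
  {"wx": 0, "wy": 0, "wz": 0, "x": 0, "y": 0, "z": 0, "claw": 0.5},
  {"wx": 0, "wy": 0, "wz": 0, "x": 0, "y": 0, "z": 0, "claw": 0.75},
  {"wx": 0, "wy": 0, "wz": 0, "x": 0, "y": 0, "z": 0, "claw": 0.75},
  {"wx": 0, "wy": 0, "wz": 0, "x": 0, "y": 0, "z": 0, "claw": 0.75},
  {"wx": 0, "wy": 0, "wz": 0, "x": 0, "y": 0, "z": 0, "claw": 0.75},
])

```text
time_s: 12.0
ee_pos: [467.8, -294.3, 204.0]
tool_rot: [0.593, -0.385, 0.386, -0.593]
wrist_force: [-1.3, 1.8, 7.0]
width: 0.481
```

Call:
servo_tool([
  {"wx": 0, "wy": 0, "wz": 0, "x": 0, "y": -0.1, "z": 0, "claw": 0.75},
  {"wx": 0, "wy": 0, "wz": 0, "x": 0, "y": -0.3, "z": 0, "claw": 0.75},
  {"wx": 0, "wy": 0, "wz": 0, "x": 0, "y": -0.3, "z": 0, "claw": 0.75},
  {"wx": 0, "wy": 0, "wz": 0, "x": 0, "y": -0.2, "z": 0, "claw": 0.75},
  {"wx": 0, "wy": 0, "wz": 0, "x": 0, "y": 0, "z": 0, "claw": 0.75},
  {"wx": 0, "wy": 0, "wz": 0, "x": 0, "y": 0, "z": 0, "claw": 0.75},
])

```text
time_s: 12.6
ee_pos: [467.1, -293.7, 292.2]
tool_rot: [0.593, -0.385, 0.386, -0.593]
wrist_force: [-0.1, 0.4, -1.3]
width: 0.484
```

```bash
python3 - <<'E'
from bench import r; from h import *
T=r.snapshot("top");S2=r.snapshot("side")
print(fit("large_reflector",[T],[464.5,-145,0],3,8),fit("large_reflector",[S2],[464.5,-145,0],3,8),fit("large_reflector",[T,S2],[464.5,-145,0],3,8))
cv2.imwrite("pics/g3.png",np.hstack([cv2.resize(f,(400,400),interpolation=cv2.INTER_CUBIC) for f in (T["frame"][190:290,290:390],S2["frame"][60:180,260:380])]))
E
python3 go.py 464.3 -144.1 290 -66
```

```text
(array([ 4.63934050e+02, -1.41968254e+02,  5.53248276e-02]), np.float64(18.517543344054427)) (array([ 4.65224656e+02, -1.31811925e+02, -3.68494947e-02]), np.float64(27.778971709573856)) (array([ 4.65080805e+02, -1.39974061e+02,  1.44905829e-02]), np.float64(48.6971400832352))
yaw -66.06 turn wy -0.0007 then x,y,z [-1.3727  0.0061  0.5855] pos [ 466.6 -293.3  290.6] tooly [-0.0021  0.002  -1.    ] F [ 0.7 -0.   0.7] w 40.7 t 12.7 q6 0.37
```

View pics/g3.png

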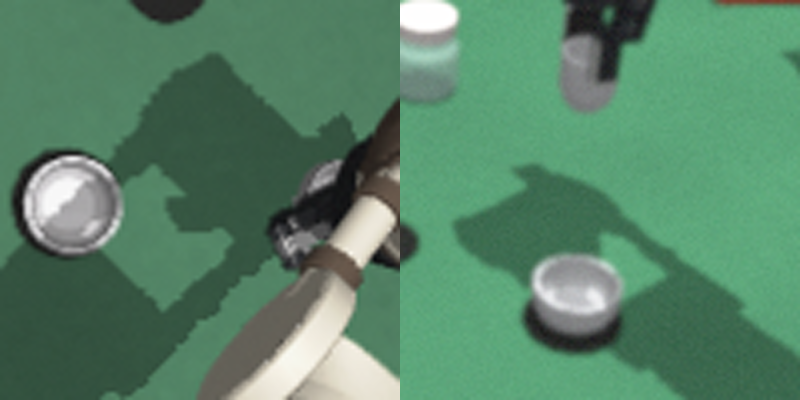

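```bash
sed -i 's|^def mask(im):|BR=False\ndef mask(im):|; s|    return np.clip((0.385|    k=np.clip((g-75)/40,0,1) if BR else 1.\n    return k*np.clip((0.385|' h.py
python3 - <<'E'
from bench import r; import h; from h import *
h.BR=True
T=r.snapshot("top");S2=r.snapshot("side")
for s in([T],[S2],[T,S2]): print(fit("large_reflector",s,[464.5,-145,0],3,8))
E
```

```text
(array([ 4.64395265e+02, -1.45341434e+02,  5.84955537e-02]), np.float64(1.4508053273512445))
(array([ 4.64667439e+02, -1.46476024e+02,  1.26390281e-01]), np.float64(1.5696666122683576))
(array([ 4.64460040e+02, -1.45804798e+02,  5.72150249e-02]), np.float64(3.3936514008793726))
```

Call:
servo_tool([
  {"wx": 0, "wy": 0, "wz": 0, "x": -0.2, "y": 0, "z": 0.0853, "claw": 0.75},
  {"wx": 0, "wy": 0, "wz": 0, "x": -0.35, "y": 0, "z": 0.1492, "claw": 0.75},
  {"wx": 0, "wy": 0, "wz": 0, "x": -0.35, "y": 0, "z": 0.1492, "claw": 0.75},
  {"wx": 0, "wy": 0, "wz": 0, "x": -0.3, "y": 0, "z": 0.128, "claw": 0.75},
  {"wx": 0, "wy": 0, "wz": 0, "x": -0.159, "y": 0, "z": 0.068, "claw": 0.75},
  {"wx": 0, "wy": 0, "wz": 0, "x": 0, "y": 0.2, "z": 0, "claw": 0.75},
  {"wx": 0, "wy": 0, "wz": 0, "x": 0, "y": 0, "z": 0, "claw": 0.75},
  {"wx": 0, "wy": 0, "wz": 0, "x": 0, "y": 0, "z": 0, "claw": 0.75},
  {"wx": 0, "wy": 0, "wz": 0, "x": 0, "y": 0, "z": 0, "claw": 0.75},
])

```text
time_s: 13.7
ee_pos: [465.2, -146.6, 272.6]
tool_rot: [0.593, -0.385, 0.386, -0.593]
wrist_force: [-0.8, 0.9, -0.3]
width: 0.486
```

```bash
python3 go.py 464.4 -145.6 213 -66;python3 - <<'E'
from bench import r; from h import *
T=r.snapshot("top");S2=r.snapshot("side")
cv2.imwrite("pics/g4.png",np.hstack([cv2.resize(f,(400,400),interpolation=cv2.INTER_CUBIC) for f in (T["frame"][190:290,260:360],S2["frame"][80:200,250:370])]))
E
```

```text
yaw -66.1 turn wy -0.0011 then x,y,z [-0.0122  0.5961 -0.0034] pos [ 465.2 -146.6  272.6] tooly [ 4.e-04 -3.e-04 -1.e+00] F [-0.8  0.9 -0.3] w 41.3 t 13.7 q6 0.6
```

View pics/g4.png

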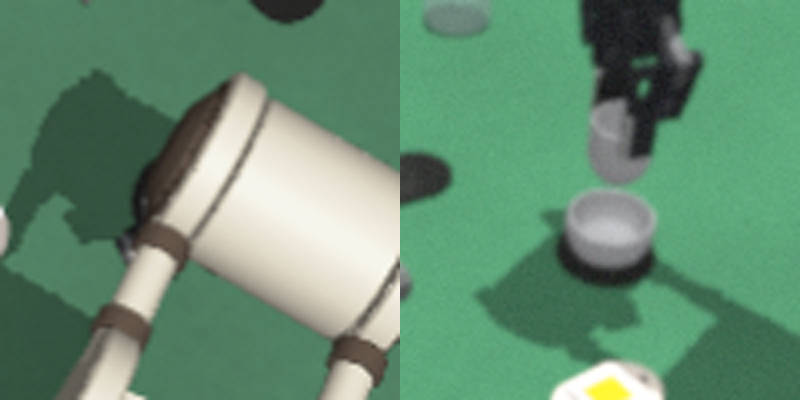

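Call:
servo_tool([
  {"wx": 0, "wy": 0, "wz": 0, "x": -0.012, "y": 0.25, "z": -0.003, "claw": 0.75},
  {"wx": 0, "wy": 0, "wz": 0, "x": 0, "y": 0.2, "z": 0, "claw": 0.75},
  {"wx": 0, "wy": 0, "wz": 0, "x": 0, "y": 0.1, "z": 0, "claw": 0.75},
  {"wx": 0, "wy": 0, "wz": 0, "x": 0, "y": 0.04, "z": 0, "claw": 0.75},
  {"wx": 0, "wy": 0, "wz": 0, "x": 0, "y": 0, "z": 0, "claw": 0.75},
  {"wx": 0, "wy": 0, "wz": 0, "x": 0, "y": 0, "z": 0, "claw": 0.75},
])

```text
time_s: 14.4
ee_pos: [464.8, -145.4, 214.2]
tool_rot: [-0.593, 0.385, -0.386, 0.593]
wrist_force: [-0.3, -0.1, 0.4]
width: 0.486
```

Call:
servo_tool([
  {"wx": 0, "wy": 0, "wz": 0, "x": 0, "y": 0.025, "z": 0, "claw": 0.75},
  {"wx": 0, "wy": 0, "wz": 0, "x": 0, "y": 0, "z": 0, "claw": 0.75},
  {"wx": 0, "wy": 0, "wz": 0, "x": 0, "y": 0, "z": 0, "claw": 0.75},
])

```text
time_s: 14.7
ee_pos: [464.4, -145.1, 211.0]
tool_rot: [-0.593, 0.385, -0.386, 0.593]
wrist_force: [0.4, -0.1, -0.1]
width: 0.486
```

Call:
servo_tool([
  {"wx": 0, "wy": 0, "wz": 0, "x": 0, "y": 0.012, "z": 0, "claw": 0.75},
  {"wx": 0, "wy": 0, "wz": 0, "x": 0, "y": 0, "z": 0, "claw": 0.75},
  {"wx": 0, "wy": 0, "wz": 0, "x": 0, "y": 0, "z": 0, "claw": 0.75},
])

```text
time_s: 15.0
ee_pos: [464.7, -145.2, 210.9]
tool_rot: [-0.593, 0.385, -0.385, 0.593]
wrist_force: [-3.2, 3.0, 10.5]
width: 0.486
```

Call:
servo_tool([
  {"wx": 0, "wy": 0, "wz": 0, "x": 0, "y": -0.01, "z": 0, "claw": 0.75},
  {"wx": 0, "wy": 0, "wz": 0, "x": 0, "y": 0, "z": 0, "claw": 0.4},
  {"wx": 0, "wy": 0, "wz": 0, "x": 0, "y": 0, "z": 0, "claw": 0.2},
  {"wx": 0, "wy": 0, "wz": 0, "x": 0, "y": 0, "z": 0, "claw": 0.0},
  {"wx": 0, "wy": 0, "wz": 0, "x": 0, "y": 0, "z": 0, "claw": 0.0},
  {"wx": 0, "wy": 0, "wz": 0, "x": 0, "y": -0.2, "z": 0, "claw": 0.0},
  {"wx": 0, "wy": 0, "wz": 0, "x": 0, "y": -0.4, "z": 0, "claw": 0.0},
  {"wx": 0, "wy": -0.0888, "wz": 0, "x": 0, "y": -0.2, "z": 0, "claw": 0.0},
  {"wx": 0, "wy": -0.0888, "wz": 0, "x": 0, "y": 0, "z": 0, "claw": 0.0},
  {"wx": 0, "wy": 0, "wz": 0, "x": 0, "y": 0, "z": 0, "claw": 0.0},
])

```text
time_s: 16.0
ee_pos: [464.5, -145.2, 291.2]
tool_rot: [0.641, -0.299, 0.3, -0.641]
wrist_force: [0.6, 0.3, -0.4]
width: 0.995
```

```bash
python3 go.py 461.5 6 200 -50.12
```

```text
yaw -50.06 turn wy 0.0007 then x,y,z [-1.1792  0.9123  0.9468] pos [ 464.5 -145.2  291.2] tooly [ 1.3e-03 -8.0e-04 -1.0e+00] F [ 0.6  0.3 -0.4] w 84.6 t 16.0 q6 0.32
```

Call:
servo_tool([
  {"wx": 0, "wy": 0, "wz": 0, "x": -0.2948, "y": 0, "z": 0.2367, "claw": 0},
  {"wx": 0, "wy": 0, "wz": 0, "x": -0.2948, "y": 0, "z": 0.2367, "claw": 0},
  {"wx": 0, "wy": 0, "wz": 0, "x": -0.2948, "y": 0.1, "z": 0.2367, "claw": 0.1},
  {"wx": 0, "wy": 0, "wz": 0, "x": -0.2948, "y": 0.2, "z": 0.2367, "claw": 0.2},
  {"wx": 0, "wy": 0, "wz": 0, "x": 0, "y": 0.4, "z": 0, "claw": 0.2},
  {"wx": 0, "wy": 0, "wz": 0, "x": 0, "y": 0.2, "z": 0, "claw": 0.2},
  {"wx": 0, "wy": 0, "wz": 0, "x": 0, "y": 0, "z": 0, "claw": 0.2},
  {"wx": 0, "wy": 0, "wz": 0, "x": 0, "y": 0, "z": 0, "claw": 0.2},
])

```text
time_s: 16.8
ee_pos: [461.1, 6.0, 200.4]
tool_rot: [0.64, -0.3, 0.3, -0.64]
wrist_force: [0.7, 0.4, 0.0]
width: 0.8
```

```bash
python3 go.py 461.5 6 173 -50.12
```

```text
yaw -50.19 turn wy -0.0008 then x,y,z [0.0029 0.2737 0.0027] pos [461.1   6.  200.4] tooly [-1.1e-03  3.0e-04 -1.0e+00] F [0.7 0.4 0. ] w 68.0 t 16.8 q6 0.63
```

Call:
servo_tool([
  {"wx": 0, "wy": 0, "wz": 0, "x": 0.003, "y": 0.15, "z": 0.003, "claw": 0.2},
  {"wx": 0, "wy": 0, "wz": 0, "x": 0, "y": 0.08, "z": 0, "claw": 0.25},
  {"wx": 0, "wy": 0, "wz": 0, "x": 0, "y": 0.044, "z": 0, "claw": 0.3},
  {"wx": 0, "wy": 0, "wz": 0, "x": 0, "y": 0, "z": 0, "claw": 0.36},
  {"wx": 0, "wy": 0, "wz": 0, "x": 0, "y": 0, "z": 0, "claw": 0.42},
  {"wx": 0, "wy": 0, "wz": 0, "x": 0, "y": 0, "z": 0, "claw": 0.46},
  {"wx": 0, "wy": 0, "wz": 0, "x": 0, "y": 0, "z": 0, "claw": 0.7},
  {"wx": 0, "wy": 0, "wz": 0, "x": 0, "y": 0, "z": 0, "claw": 0.7},
  {"wx": 0, "wy": 0, "wz": 0, "x": 0, "y": 0, "z": 0, "claw": 0.7},
  {"wx": 0, "wy": 0, "wz": 0, "x": 0, "y": 0, "z": 0, "claw": 0.7},
])

```text
time_s: 17.8
ee_pos: [462.1, 5.9, 174.2]
tool_rot: [-0.641, 0.299, -0.3, 0.641]
wrist_force: [-2.6, 0.7, 5.7]
width: 0.54
```

Call:
servo_tool([
  {"wx": 0, "wy": 0, "wz": 0, "x": 0, "y": -0.1, "z": 0, "claw": 0.7},
  {"wx": 0, "wy": 0, "wz": 0, "x": 0, "y": -0.3, "z": 0, "claw": 0.7},
  {"wx": 0, "wy": 0, "wz": 0, "x": 0, "y": -0.3, "z": 0, "claw": 0.7},
  {"wx": 0, "wy": 0, "wz": 0, "x": 0, "y": -0.3, "z": 0, "claw": 0.7},
  {"wx": 0, "wy": 0, "wz": 0, "x": 0, "y": -0.1, "z": 0, "claw": 0.7},
  {"wx": 0, "wy": 0, "wz": 0, "x": 0, "y": 0, "z": 0, "claw": 0.7},
  {"wx": 0, "wy": 0, "wz": 0, "x": 0, "y": 0, "z": 0, "claw": 0.7},
])

```text
time_s: 18.5
ee_pos: [461.1, 6.2, 282.0]
tool_rot: [0.641, -0.3, 0.299, -0.641]
wrist_force: [0.2, 0.3, -0.6]
width: 0.539
```

```bash
python3 -c "print(__import__('math').degrees(0.56358))"; python3 go.py 621.6 -209.2 280 -57.7
python3 - <<'E'
from bench import r; import h; from h import *
T=r.snapshot("top");S2=r.snapshot("side"); h.BR=True
for s in([T],[S2],[T,S2]): print(fit("small_reflector",s,[464.5,-145.2,0],7,5))
cv2.imwrite("pics/g5.png",np.hstack([cv2.resize(f,(400,400),interpolation=cv2.INTER_CUBIC) for f in (T["frame"][190:290,240:340],S2["frame"][120:240,250:370])]))
E
```

```text
32.290755417982936
yaw -50.08 turn wy 0.0847 then x,y,z [2.6784 0.0203 0.2058] pos [461.1   6.2 282. ] tooly [-1.7e-03  4.0e-04 -1.0e+00] F [ 0.2  0.3 -0.6] w 45.8 t 18.5 q6 0.62
(array([ 4.69354609e+02, -1.38025967e+02,  1.00857079e-01]), np.float64(106.76802519783541))
(array([ 467.98281689, -110.74189251,   -0.67669493]), np.float64(87.88061269317855))
(array([ 4.67776856e+02, -1.35672562e+02, -2.82809250e-02]), np.float64(216.19221276833383))
```

View pics/g5.png

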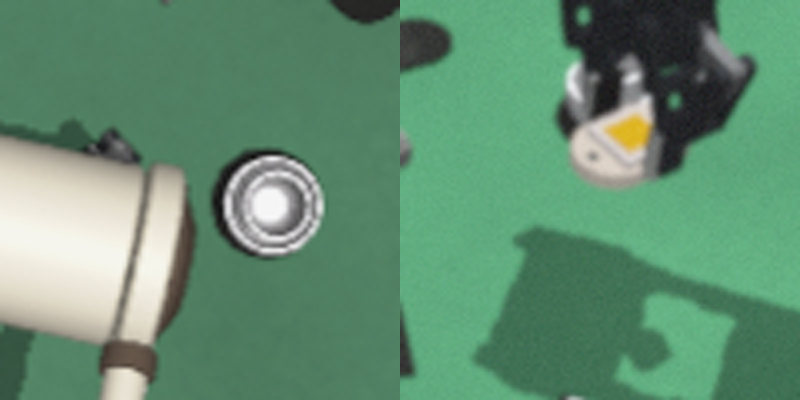

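Call:
servo_tool([
  {"wx": 0, "wy": 0.0847, "wz": 0, "x": 0, "y": 0, "z": 0, "claw": 0.7},
  {"wx": 0, "wy": 0, "wz": 0, "x": 0.25, "y": 0, "z": 0.0192, "claw": 0.7},
  {"wx": 0, "wy": 0, "wz": 0, "x": 0.4, "y": 0, "z": 0.0307, "claw": 0.7},
  {"wx": 0, "wy": 0, "wz": 0, "x": 0.4, "y": 0, "z": 0.0307, "claw": 0.7},
  {"wx": 0, "wy": 0, "wz": 0, "x": 0.4, "y": 0, "z": 0.0307, "claw": 0.7},
  {"wx": 0, "wy": 0, "wz": 0, "x": 0.4, "y": 0, "z": 0.0307, "claw": 0.7},
  {"wx": 0, "wy": 0, "wz": 0, "x": 0.4, "y": 0.1, "z": 0.0307, "claw": 0.7},
  {"wx": 0, "wy": 0, "wz": 0, "x": 0.428, "y": 0.2, "z": 0.0329, "claw": 0.7},
  {"wx": 0, "wy": 0, "wz": 0, "x": 0, "y": 0.4, "z": 0, "claw": 0.7},
  {"wx": 0, "wy": 0, "wz": 0, "x": 0, "y": 0.2, "z": 0, "claw": 0.7},
  {"wx": 0, "wy": 0, "wz": 0, "x": 0, "y": 0, "z": 0, "claw": 0.7},
  {"wx": 0, "wy": 0, "wz": 0, "x": 0, "y": 0, "z": 0, "claw": 0.7},
])

```text
time_s: 19.8
ee_pos: [621.7, -209.0, 192.1]
tool_rot: [-0.619, 0.342, -0.34, 0.619]
wrist_force: [0.8, -0.2, 0.3]
width: 0.539
```

```bash
python3 go.py 621.6 -209.2 178.5 -57.7
```

```text
yaw -57.7 turn wy 0.0001 then x,y,z [ 0.0006  0.1357 -0.002 ] pos [ 621.7 -209.   192.1] tooly [-0.0019  0.0011 -1.    ] F [ 0.8 -0.2  0.3] w 45.8 t 19.8 q6 0.5
```

Then contact, back off slightly, and release.

Call:
servo_tool([
  {"wx": 0, "wy": 0, "wz": 0, "x": 0, "y": 0.09, "z": 0, "claw": 0.7},
  {"wx": 0, "wy": 0, "wz": 0, "x": 0, "y": 0.045, "z": 0, "claw": 0.7},
  {"wx": 0, "wy": 0, "wz": 0, "x": 0, "y": 0.02, "z": 0, "claw": 0.7},
  {"wx": 0, "wy": 0, "wz": 0, "x": 0, "y": 0, "z": 0, "claw": 0.7},
  {"wx": 0, "wy": 0, "wz": 0, "x": 0, "y": 0, "z": 0, "claw": 0.7},
])

```text
time_s: 20.3
ee_pos: [622.2, -209.3, 178.0]
tool_rot: [-0.619, 0.341, -0.341, 0.619]
wrist_force: [-0.2, 1.3, 0.4]
width: 0.536
```

Call:
servo_tool([
  {"wx": 0, "wy": 0, "wz": 0, "x": 0, "y": 0.015, "z": 0, "claw": 0.7},
  {"wx": 0, "wy": 0, "wz": 0, "x": 0, "y": 0, "z": 0, "claw": 0.7},
  {"wx": 0, "wy": 0, "wz": 0, "x": 0, "y": 0, "z": 0, "claw": 0.7},
])

```text
time_s: 20.6
ee_pos: [622.4, -209.5, 177.2]
tool_rot: [0.619, -0.341, 0.342, -0.619]
wrist_force: [-2.3, 1.2, 5.7]
width: 0.538
```

Call:
servo_tool([
  {"wx": 0, "wy": 0, "wz": 0, "x": 0, "y": -0.005, "z": 0, "claw": 0.5},
  {"wx": 0, "wy": 0, "wz": 0, "x": 0, "y": 0, "z": 0, "claw": 0.35},
  {"wx": 0, "wy": 0, "wz": 0, "x": 0, "y": 0, "z": 0, "claw": 0.1},
  {"wx": 0, "wy": 0, "wz": 0, "x": 0, "y": 0, "z": 0, "claw": 0.1},
  {"wx": 0, "wy": 0, "wz": 0, "x": 0, "y": 0, "z": 0, "claw": 0.1},
  {"wx": 0, "wy": 0, "wz": 0, "x": 0, "y": -0.2, "z": 0, "claw": 0.1},
  {"wx": 0, "wy": 0, "wz": 0, "x": 0, "y": -0.4, "z": 0, "claw": 0.1},
  {"wx": 0, "wy": -0.0727, "wz": 0, "x": 0, "y": 0, "z": 0, "claw": 0.1},
  {"wx": 0, "wy": -0.0727, "wz": 0, "x": 0, "y": 0, "z": 0, "claw": 0.1},
  {"wx": 0, "wy": 0, "wz": 0, "x": 0, "y": 0, "z": 0, "claw": 0.1},
])

```text
time_s: 21.6
ee_pos: [622.1, -209.3, 236.8]
tool_rot: [0.654, -0.268, 0.268, -0.654]
wrist_force: [-0.2, -0.1, -0.8]
width: 0.902
```

```bash
python3 go.py 630 -82.6 200 -44.62
```

```text
yaw -44.6 turn wy 0.0003 then x,y,z [-0.8338  0.3681  0.9575] pos [ 622.1 -209.3  236.8] tooly [ 3.e-04 -2.e-04 -1.e+00] F [-0.2 -0.1 -0.8] w 76.6 t 21.6 q6 0.27
```

Call:
servo_tool([
  {"wx": 0, "wy": 0, "wz": 0, "x": -0.278, "y": 0, "z": 0.3192, "claw": 0.1},
  {"wx": 0, "wy": 0, "wz": 0, "x": -0.278, "y": 0, "z": 0.3192, "claw": 0.1},
  {"wx": 0, "wy": 0, "wz": 0, "x": -0.278, "y": 0, "z": 0.3192, "claw": 0.1},
  {"wx": 0, "wy": 0, "wz": 0, "x": 0, "y": 0.1, "z": 0, "claw": 0.1},
  {"wx": 0, "wy": 0, "wz": 0, "x": 0, "y": 0, "z": 0, "claw": 0.1},
  {"wx": 0, "wy": 0, "wz": 0, "x": 0, "y": 0, "z": 0, "claw": 0.1},
])

```text
time_s: 22.2
ee_pos: [629.8, -83.4, 226.0]
tool_rot: [0.654, -0.269, 0.269, -0.654]
wrist_force: [-0.4, -0.2, 0.1]
width: 0.901
```

```bash
python3 go.py 630 -82.6 176 -44.62
```

```text
yaw -44.73 turn wy -0.0012 then x,y,z [-0.004   0.5005  0.0074] pos [629.8 -83.4 226. ] tooly [-1.1e-03 -1.0e-04 -1.0e+00] F [-0.4 -0.2  0.1] w 76.6 t 22.2 q6 0.46
```

Call:
servo_tool([
  {"wx": 0, "wy": 0, "wz": 0, "x": -0.004, "y": 0.25, "z": 0.007, "claw": 0.1},
  {"wx": 0, "wy": 0, "wz": 0, "x": 0, "y": 0.2, "z": 0, "claw": 0.15},
  {"wx": 0, "wy": 0, "wz": 0, "x": 0, "y": 0.05, "z": 0, "claw": 0.25},
  {"wx": 0, "wy": 0, "wz": 0, "x": 0, "y": 0, "z": 0, "claw": 0.36},
  {"wx": 0, "wy": 0, "wz": 0, "x": 0, "y": 0, "z": 0, "claw": 0.42},
  {"wx": 0, "wy": 0, "wz": 0, "x": 0, "y": 0, "z": 0, "claw": 0.46},
  {"wx": 0, "wy": 0, "wz": 0, "x": 0, "y": 0, "z": 0, "claw": 0.7},
  {"wx": 0, "wy": 0, "wz": 0, "x": 0, "y": 0, "z": 0, "claw": 0.7},
  {"wx": 0, "wy": 0, "wz": 0, "x": 0, "y": 0, "z": 0, "claw": 0.7},
  {"wx": 0, "wy": 0, "wz": 0, "x": 0, "y": 0, "z": 0, "claw": 0.7},
])

```text
time_s: 23.2
ee_pos: [631.1, -82.3, 178.4]
tool_rot: [0.654, -0.267, 0.27, -0.654]
wrist_force: [-0.2, -2.1, 7.4]
width: 0.544
```

Call:
servo_tool([
  {"wx": 0, "wy": 0, "wz": 0, "x": 0, "y": -0.1, "z": 0, "claw": 0.7},
  {"wx": 0, "wy": 0, "wz": 0, "x": 0, "y": -0.3, "z": 0, "claw": 0.7},
  {"wx": 0, "wy": 0, "wz": 0, "x": 0, "y": -0.3, "z": 0, "claw": 0.7},
  {"wx": 0, "wy": 0.078, "wz": 0, "x": 0, "y": 0, "z": 0, "claw": 0.7},
  {"wx": 0, "wy": 0.078, "wz": 0, "x": 0, "y": 0, "z": 0, "claw": 0.7},
  {"wx": 0, "wy": 0.078, "wz": 0, "x": 0, "y": 0, "z": 0, "claw": 0.7},
  {"wx": 0, "wy": 0.078, "wz": 0, "x": 0, "y": 0, "z": 0, "claw": 0.7},
  {"wx": 0, "wy": 0, "wz": 0, "x": 0, "y": 0, "z": 0, "claw": 0.7},
  {"wx": 0, "wy": 0, "wz": 0, "x": 0, "y": 0, "z": 0, "claw": 0.7},
])

```text
time_s: 24.1
ee_pos: [630.0, -81.6, 246.7]
tool_rot: [-0.57, 0.418, -0.418, 0.57]
wrist_force: [-0.7, 0.0, -0.7]
width: 0.546
```

```bash
python3 go.py 606.6 82.2 200 -72.78
python3 - <<'E'
from bench import r; import h; from h import *
T=r.snapshot("top"); h.BR=True
for n,p,z in(("led_module",[621.6,-209.2,.5636],3),("large_reflector",[464.5,-145.2,0],3)):print(n,*fit(n,[T],p,z,6))
cv2.imwrite("pics/g6.png",cv2.resize(T["frame"][140:260,240:400],(800,600),interpolation=cv2.INTER_CUBIC))
E
```

```text
yaw -72.52 turn wy 0.0029 then x,y,z [-1.6341  0.4667  0.261 ] pos [630.  -81.6 246.7] tooly [-3.e-04  2.e-04 -1.e+00] F [-0.7  0.  -0.7] w 46.4 t 24.1 q6 0.95
led_module [ 6.22251016e+02 -2.08724934e+02  6.19595465e-01] 107.81918691509252
large_reflector [ 4.65661794e+02 -1.42538696e+02 -1.38878519e-01] 126.41848667561868
```

View pics/g6.png

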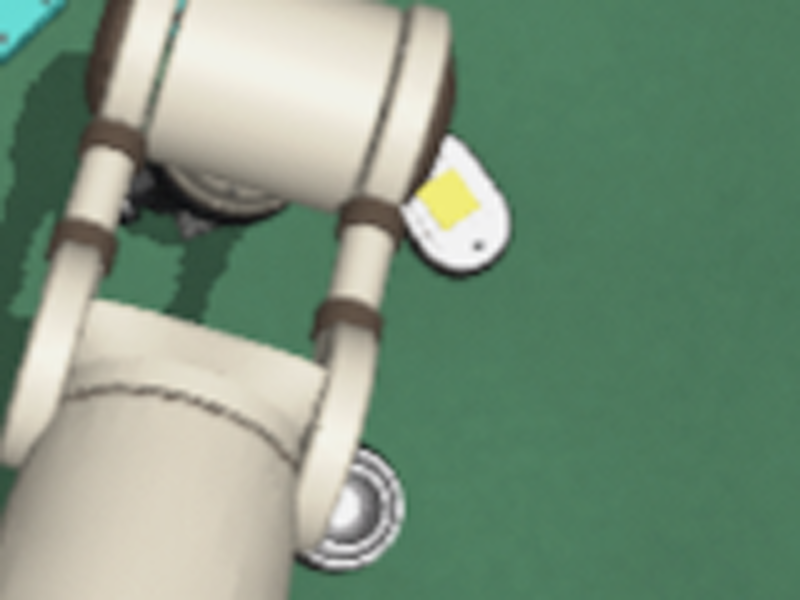

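Call:
servo_tool([
  {"wx": 0, "wy": 0.003, "wz": 0, "x": -0.234, "y": 0, "z": 0.037, "claw": 0.7},
  {"wx": 0, "wy": 0, "wz": 0, "x": -0.4, "y": 0, "z": 0.064, "claw": 0.7},
  {"wx": 0, "wy": 0, "wz": 0, "x": -0.4, "y": 0, "z": 0.064, "claw": 0.7},
  {"wx": 0, "wy": 0, "wz": 0, "x": -0.4, "y": 0, "z": 0.064, "claw": 0.7},
  {"wx": 0, "wy": 0, "wz": 0, "x": -0.2, "y": 0.1, "z": 0.032, "claw": 0.7},
  {"wx": 0, "wy": 0, "wz": 0, "x": 0, "y": 0.3, "z": 0, "claw": 0.7},
  {"wx": 0, "wy": 0, "wz": 0, "x": 0, "y": 0.07, "z": 0, "claw": 0.7},
  {"wx": 0, "wy": 0, "wz": 0, "x": 0, "y": 0, "z": 0, "claw": 0.7},
  {"wx": 0, "wy": 0, "wz": 0, "x": 0, "y": 0, "z": 0, "claw": 0.7},
])

```text
time_s: 25.05
ee_pos: [607.7, 81.5, 200.5]
tool_rot: [-0.568, 0.42, -0.421, 0.569]
wrist_force: [0.1, -0.1, -1.2]
width: 0.541
```

```bash
python3 go.py 606.6 82.2 182 -72.78
```

```text
yaw -72.98 turn wy -0.0022 then x,y,z [-0.0099  0.1848 -0.0084] pos [607.7  81.5 200.5] tooly [ 1.1e-03 -1.0e-04 -1.0e+00] F [ 0.1 -0.1 -1.2] w 46.0 t 25.05 q6 1.21
```

Call:
servo_tool([
  {"wx": 0, "wy": -0.002, "wz": 0, "x": -0.01, "y": 0.12, "z": -0.008, "claw": 0.7},
  {"wx": 0, "wy": 0, "wz": 0, "x": 0, "y": 0.05, "z": 0, "claw": 0.7},
  {"wx": 0, "wy": 0, "wz": 0, "x": 0, "y": 0.02, "z": 0, "claw": 0.7},
  {"wx": 0, "wy": 0, "wz": 0, "x": 0, "y": 0.01, "z": 0, "claw": 0.7},
  {"wx": 0, "wy": 0, "wz": 0, "x": 0, "y": 0, "z": 0, "claw": 0.7},
  {"wx": 0, "wy": 0, "wz": 0, "x": 0, "y": 0, "z": 0, "claw": 0.7},
])

```text
time_s: 25.65
ee_pos: [606.4, 82.6, 181.3]
tool_rot: [0.569, -0.419, 0.42, -0.569]
wrist_force: [-5.3, -0.9, 11.1]
width: 0.54
```

Call:
servo_tool([
  {"wx": 0, "wy": 0, "wz": 0, "x": 0, "y": -0.01, "z": 0, "claw": 0.5},
  {"wx": 0, "wy": 0, "wz": 0, "x": 0, "y": 0, "z": 0, "claw": 0.35},
  {"wx": 0, "wy": 0, "wz": 0, "x": 0, "y": 0, "z": 0, "claw": 0.1},
  {"wx": 0, "wy": 0, "wz": 0, "x": 0, "y": 0, "z": 0, "claw": 0.1},
  {"wx": 0, "wy": 0, "wz": 0, "x": 0, "y": 0, "z": 0, "claw": 0.1},
  {"wx": 0, "wy": 0, "wz": 0, "x": 0, "y": -0.2, "z": 0, "claw": 0.1},
  {"wx": 0, "wy": 0, "wz": 0, "x": 0, "y": -0.4, "z": 0, "claw": 0.1},
  {"wx": 0, "wy": 0.0855, "wz": 0, "x": 0, "y": 0, "z": 0, "claw": 0.1},
  {"wx": 0, "wy": 0.0855, "wz": 0, "x": 0, "y": 0, "z": 0, "claw": 0.1},
  {"wx": 0, "wy": 0.0855, "wz": 0, "x": 0, "y": 0, "z": 0, "claw": 0.1},
  {"wx": 0, "wy": 0.0855, "wz": 0, "x": 0, "y": 0, "z": 0, "claw": 0.1},
  {"wx": 0, "wy": 0.0855, "wz": 0, "x": 0, "y": 0, "z": 0, "claw": 0.1},
])

```text
time_s: 26.85
ee_pos: [606.1, 82.8, 240.5]
tool_rot: [-0.398, 0.585, -0.585, 0.398]
wrist_force: [-0.6, 0.2, 0.5]
width: 0.903
```

Call:
servo_tool([
  {"wx": 0, "wy": 0, "wz": 0, "x": 0, "y": 0, "z": 0, "claw": 0.1},
])

```text
time_s: 26.95
ee_pos: [606.1, 82.8, 240.5]
tool_rot: [-0.399, 0.584, -0.584, 0.399]
wrist_force: [0.2, 0.1, 0.5]
width: 0.898
```

```bash
python3 go.py 453.4 160.3 220 -111.27
```

```text
yaw -111.28 turn wy -0.0001 then x,y,z [-0.1684  0.2047 -1.7038] pos [606.1  82.8 240.5] tooly [-2.e-04  1.e-04 -1.e+00] F [0.2 0.1 0.5] w 76.3 t 26.95 q6 1.88
```

Call:
servo_tool([
  {"wx": 0, "wy": 0, "wz": 0, "x": -0.042, "y": 0, "z": -0.426, "claw": 0.1},
  {"wx": 0, "wy": 0, "wz": 0, "x": -0.042, "y": 0, "z": -0.426, "claw": 0.1},
  {"wx": 0, "wy": 0, "wz": 0, "x": -0.042, "y": 0, "z": -0.426, "claw": 0.1},
  {"wx": 0, "wy": 0, "wz": 0, "x": -0.042, "y": 0.2, "z": -0.426, "claw": 0.1},
  {"wx": 0, "wy": 0, "wz": 0, "x": 0, "y": 0, "z": 0, "claw": 0.1},
  {"wx": 0, "wy": 0, "wz": 0, "x": 0, "y": 0, "z": 0, "claw": 0.1},
  {"wx": 0, "wy": 0, "wz": 0, "x": 0, "y": 0, "z": 0, "claw": 0.1},
])

```text
time_s: 27.65
ee_pos: [454.8, 160.0, 221.6]
tool_rot: [0.399, -0.583, 0.584, -0.4]
wrist_force: [0.0, -0.0, -0.5]
width: 0.9
```

```bash
python3 go.py 453.4 160.3 178 -111.27
```

```text
yaw -111.19 turn wy 0.0009 then x,y,z [ 0.0023  0.436  -0.014 ] pos [454.8 160.  221.6] tooly [ 2.8e-03  1.0e-04 -1.0e+00] F [ 0.  -0.  -0.5] w 76.5 t 27.65 q6 2.03
```

Call:
servo_tool([
  {"wx": 0, "wy": 0, "wz": 0, "x": 0.002, "y": 0.2, "z": -0.01, "claw": 0.1},
  {"wx": 0, "wy": 0, "wz": 0, "x": 0, "y": 0.2, "z": 0, "claw": 0.15},
  {"wx": 0, "wy": 0, "wz": 0, "x": 0, "y": 0.036, "z": 0, "claw": 0.25},
  {"wx": 0, "wy": 0, "wz": 0, "x": 0, "y": 0, "z": 0, "claw": 0.4},
  {"wx": 0, "wy": 0, "wz": 0, "x": 0, "y": 0, "z": 0, "claw": 0.5},
  {"wx": 0, "wy": 0, "wz": 0, "x": 0, "y": 0, "z": 0, "claw": 0.55},
  {"wx": 0, "wy": 0, "wz": 0, "x": 0, "y": 0, "z": 0, "claw": 0.8},
  {"wx": 0, "wy": 0, "wz": 0, "x": 0, "y": 0, "z": 0, "claw": 0.8},
  {"wx": 0, "wy": 0, "wz": 0, "x": 0, "y": 0, "z": 0, "claw": 0.8},
  {"wx": 0, "wy": 0, "wz": 0, "x": 0, "y": 0, "z": 0, "claw": 0.8},
])

```text
time_s: 28.65
ee_pos: [453.5, 160.4, 178.5]
tool_rot: [0.398, -0.583, 0.584, -0.4]
wrist_force: [0.2, -1.1, 6.0]
width: 0.457
```

Call:
servo_tool([
  {"wx": 0, "wy": 0, "wz": 0, "x": 0, "y": -0.1, "z": 0, "claw": 0.8},
  {"wx": 0, "wy": 0, "wz": 0, "x": 0, "y": -0.3, "z": 0, "claw": 0.8},
  {"wx": 0, "wy": 0, "wz": 0, "x": 0, "y": -0.3, "z": 0, "claw": 0.8},
  {"wx": 0, "wy": 0.0935, "wz": 0, "x": 0, "y": 0, "z": 0, "claw": 0.8},
  {"wx": 0, "wy": 0.0935, "wz": 0, "x": 0, "y": 0, "z": 0, "claw": 0.8},
  {"wx": 0, "wy": 0.0935, "wz": 0, "x": 0, "y": 0, "z": 0, "claw": 0.8},
  {"wx": 0, "wy": 0.0935, "wz": 0, "x": 0, "y": 0, "z": 0, "claw": 0.8},
  {"wx": 0, "wy": 0, "wz": 0, "x": 0, "y": 0, "z": 0, "claw": 0.8},
  {"wx": 0, "wy": 0, "wz": 0, "x": 0, "y": 0, "z": 0, "claw": 0.8},
])

```text
time_s: 29.55
ee_pos: [452.1, 160.5, 247.1]
tool_rot: [-0.214, 0.674, -0.674, 0.214]
wrist_force: [0.0, -1.5, -1.2]
width: 0.452
```

```bash
python3 go.py 629.5 215.9 210 -144.87
python3 - <<'E'
from bench import r; import h; from h import *
S2=r.snapshot("side"); h.BR=True
cv2.imwrite("pics/g7.png",cv2.resize(S2["frame"][90:290,190:430],(720,600),interpolation=cv2.INTER_CUBIC))
E
```

```text
yaw -144.71 turn wy 0.0017 then x,y,z [-1.7698  0.3709  0.5674] pos [452.1 160.5 247.1] tooly [-4.e-04  1.e-04 -1.e+00] F [ 0.  -1.5 -1.2] w 38.4 t 29.55 q6 2.61
```

View pics/g7.png

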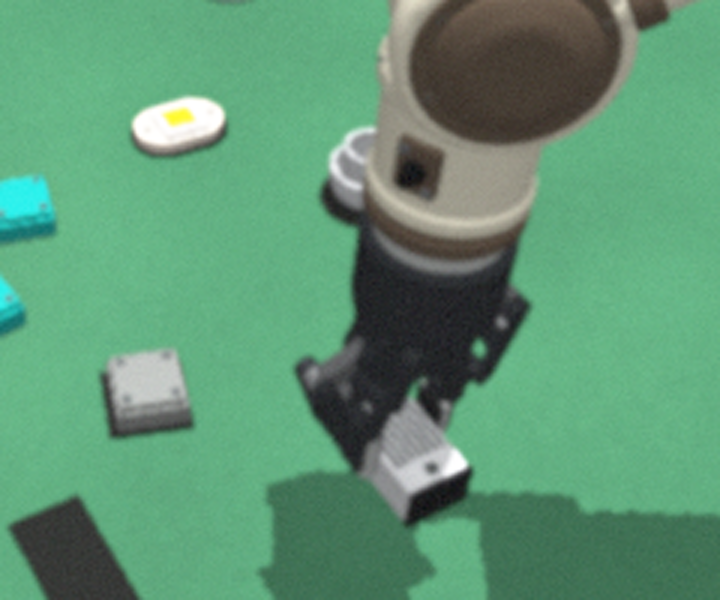

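Call:
servo_tool([
  {"wx": 0, "wy": 0.0017, "wz": 0, "x": -0.2, "y": 0, "z": 0.0641, "claw": 0.8},
  {"wx": 0, "wy": 0, "wz": 0, "x": -0.4, "y": 0, "z": 0.1282, "claw": 0.8},
  {"wx": 0, "wy": 0, "wz": 0, "x": -0.4, "y": 0, "z": 0.1282, "claw": 0.8},
  {"wx": 0, "wy": 0, "wz": 0, "x": -0.4, "y": 0, "z": 0.1282, "claw": 0.8},
  {"wx": 0, "wy": 0, "wz": 0, "x": -0.37, "y": 0.1, "z": 0.1187, "claw": 0.8},
  {"wx": 0, "wy": 0, "wz": 0, "x": 0, "y": 0.27, "z": 0, "claw": 0.8},
  {"wx": 0, "wy": 0, "wz": 0, "x": 0, "y": 0, "z": 0, "claw": 0.8},
  {"wx": 0, "wy": 0, "wz": 0, "x": 0, "y": 0, "z": 0, "claw": 0.8},
  {"wx": 0, "wy": 0, "wz": 0, "x": 0, "y": 0, "z": 0, "claw": 0.8},
])

```text
time_s: 30.5
ee_pos: [629.9, 215.3, 211.2]
tool_rot: [0.212, -0.674, 0.674, -0.213]
wrist_force: [0.1, 0.9, -0.9]
width: 0.454
```

```bash
python3 go.py 629.5 215.9 182 -144.87
```

```text
yaw -145.03 turn wy -0.0018 then x,y,z [-0.0004  0.2924 -0.0074] pos [629.9 215.3 211.2] tooly [ 1.1e-03  2.0e-04 -1.0e+00] F [ 0.1  0.9 -0.9] w 38.6 t 30.5 q6 2.68
```

Call:
servo_tool([
  {"wx": 0, "wy": -0.001, "wz": 0, "x": 0, "y": 0.2, "z": -0.007, "claw": 0.8},
  {"wx": 0, "wy": 0, "wz": 0, "x": 0, "y": 0.06, "z": 0, "claw": 0.8},
  {"wx": 0, "wy": 0, "wz": 0, "x": 0, "y": 0.03, "z": 0, "claw": 0.8},
  {"wx": 0, "wy": 0, "wz": 0, "x": 0, "y": 0.01, "z": 0, "claw": 0.8},
  {"wx": 0, "wy": 0, "wz": 0, "x": 0, "y": 0, "z": 0, "claw": 0.8},
  {"wx": 0, "wy": 0, "wz": 0, "x": 0, "y": 0, "z": 0, "claw": 0.8},
])

```text
time_s: 31.1
ee_pos: [629.9, 216.0, 181.5]
tool_rot: [0.212, -0.674, 0.674, -0.213]
wrist_force: [-2.8, 0.6, 5.6]
width: 0.454
```

Call:
servo_tool([
  {"wx": 0, "wy": 0, "wz": 0, "x": 0, "y": -0.005, "z": 0, "claw": 0.55},
  {"wx": 0, "wy": 0, "wz": 0, "x": 0, "y": 0, "z": 0, "claw": 0.4},
  {"wx": 0, "wy": 0, "wz": 0, "x": 0, "y": 0, "z": 0, "claw": 0.1},
  {"wx": 0, "wy": 0, "wz": 0, "x": 0, "y": 0, "z": 0, "claw": 0},
  {"wx": 0, "wy": 0, "wz": 0, "x": 0, "y": 0, "z": 0, "claw": 0},
  {"wx": 0, "wy": 0, "wz": 0, "x": 0, "y": -0.2, "z": 0, "claw": 0},
  {"wx": 0, "wy": 0, "wz": 0, "x": 0, "y": -0.4, "z": 0, "claw": 0},
  {"wx": 0, "wy": 0, "wz": 0, "x": 0, "y": -0.4, "z": 0, "claw": 0},
  {"wx": 0, "wy": 0, "wz": 0, "x": 0, "y": -0.3, "z": 0, "claw": 0},
  {"wx": 0, "wy": 0, "wz": 0, "x": 0.12, "y": -0.1, "z": -0.35, "claw": 0},
  {"wx": 0, "wy": 0, "wz": 0, "x": 0.12, "y": 0, "z": -0.35, "claw": 0},
])

```text
time_s: 32.2
ee_pos: [570.4, 259.5, 323.7]
tool_rot: [0.21, -0.674, 0.675, -0.214]
wrist_force: [0.5, 0.3, 0.0]
width: 0.996
```

Call:
servo_tool([
  {"wx": 0, "wy": 0, "wz": 0, "x": 0.12, "y": 0, "z": -0.35, "claw": 0},
  {"wx": 0, "wy": 0, "wz": 0, "x": 0.12, "y": 0, "z": -0.35, "claw": 0},
  {"wx": 0, "wy": 0, "wz": 0, "x": 0.12, "y": 0, "z": -0.35, "claw": 0},
  {"wx": 0, "wy": 0, "wz": 0, "x": 0.12, "y": 0, "z": -0.35, "claw": 0},
  {"wx": 0, "wy": 0, "wz": 0, "x": 0.12, "y": 0, "z": -0.35, "claw": 0},
  {"wx": 0, "wy": 0, "wz": 0, "x": 0.12, "y": 0, "z": -0.35, "claw": 0},
  {"wx": 0, "wy": 0, "wz": 0, "x": 0.12, "y": 0, "z": -0.35, "claw": 0},
  {"wx": 0, "wy": 0, "wz": 0, "x": 0.12, "y": 0, "z": -0.35, "claw": 0},
  {"wx": 0, "wy": 0, "wz": 0, "x": 0, "y": 0, "z": 0, "claw": 0},
  {"wx": 0, "wy": 0, "wz": 0, "x": 0, "y": 0, "z": 0, "claw": 0},
])

```text
time_s: 33.2
ee_pos: [358.4, 378.1, 320.7]
tool_rot: [-0.241, 0.689, -0.642, 0.233]
wrist_force: [-0.2, -0.5, -0.2]
width: 0.999
```

Run:
```python
from bench import r; import h,json; from h import *
T=r.snapshot("top");S2=r.snapshot("side"); h.BR=True; q=json.load(open("poses.json"))
for n,p,z in(("driver","long_pad",3),("led_module","oblong_pad",3),("terminal_box","square_pad",3),("large_reflector","round_pad",3),("small_reflector","round_pad",7)):
    for s in([T],[S2]): a,c=fit(n,s,q[p],z,6); print(n,np.round(a-q[p],2),round(c,1))
cv2.imwrite("pics/end.png",np.vstack([cv2.resize(T["frame"][140:270,120:400],(640,297),interpolation=cv2.INTER_CUBIC),cv2.resize(S2["frame"][90:330,150:430],(640,300),interpolation=cv2.INTER_CUBIC)[:300]]))
```

```text
driver [ 0.62  4.35 -0.  ] 5.6
driver [ 3.11 -3.65  0.01] 21.2
led_module [ 1.05 -0.92  0.01] 13.8
led_module [ 0.39  0.24 -0.04] 17.3
terminal_box [-0.63  2.01  0.04] 2.0
terminal_box [-0.16 -2.75  0.02] 16.1
large_reflector [-0.86 -1.31  0.11] 3.7
large_reflector [-1.08 -5.89  0.12] 12.8
small_reflector [ 5.11  5.84 -0.12] 93.8
small_reflector [0.11 7.02 0.07] 46.7
```

View pics/end.png

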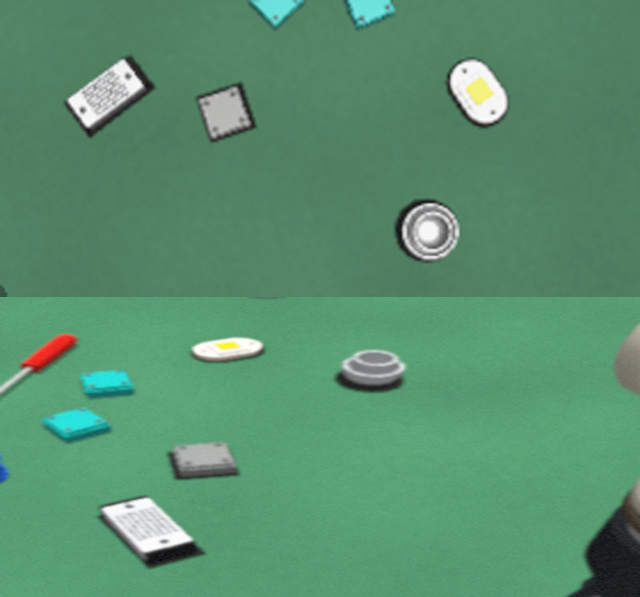

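```bash
python3 -c "
from bench import r
s=r.sense();print(s['joint_positions'].round(3),s['qvel'].round(3),s['time_s']);print(r.finish_job())"
```

```text
[0.561 0.095 1.84  0.072 1.203 2.994] [-0.006  0.006 -0.003  0.003  0.003 -0.001] 33.3
the job is handed in; nothing more can be done
None
```

All five parts are placed: the driver, LED module, terminal box and large reflector are each on their own pad. The small reflector stands mouth up inside the large one. I handed the job in at 33.3 s with the gripper open and well away from everything; the hand-in gives no verdict.

**Final camera check, offset from pad centre:**

| Part | Top camera (x, y) | Side camera (x, y) | Line-up error |
|---|---|---|---|
| LED module | 1.1, -0.9 mm | 0.4, 0.2 mm | up to 0.04 rad |
| Terminal box | -0.6, 2.0 mm | -0.2, -2.8 mm | up to 0.04 rad |
| Driver | 0.6, 4.4 mm | 3.1, -3.7 mm | up to 0.01 rad |
| Large reflector | -0.9, -1.3 mm | -1.1, -5.9 mm | round |

- **Fits that disagreed:** the cameras differ by up to 8 mm in y on the driver, and by about 5 mm in y on the terminal box and large reflector. The fit treats the driver's black end caps and shaded sides as pad, so I trust the gripper readings more: TCP at release within about 2 mm of each pad centre.
- **Check that failed:** the automatic fit for the small reflector did not work, because it cannot be separated from the large one. I judged it from the last picture, where the two rims look concentric. It also touched down at the expected height for sitting on the large one's floor.
- **Contact heights:** all five parts touched down within about 0.2 mm of the expected height, and I saw no tilt in the last picture.
- **Last joint:** on the final retreat it ended at 2.994 rad, just inside its limit of 3, which tilted the empty gripper slightly.

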